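# Load test strips into a clamping cassette and latch its lid

### The arm

A 7-joint arm with a two-finger parallel gripper is mounted at the origin on a cart in front of the work surface, level with it; the furniture and walls round the work are solid. World frame = base frame: x ahead of the robot, y to its left, z up, the work surface at z = 0. Lengths are in m, angles in rad, forces in N, time in s.
With the tool pointing down it reaches from about 0.425 to 0.95 m from the base axis. Payload 16.7 kg.
Tool frame: the origin (TCP) lies at the very end of the fingers, on their centre line; the grasp point (between the pads) lies r.tcp_to_grasp behind it (r.tcp_to_grasp is the distance from the TCP to the grasp point, in m); z points along the fingers, y is the direction in which the jaws open and shut (so a half turn about z gives the same grasp; the last joint's range is limited). The gripper opens to 94 mm and grips with 3 to 60 N. Pads are 16 mm wide; open, the fingers measure 119 mm over their backs; the gripper's body (75 mm by 177 mm) begins 78 mm behind the grasp point.
Start: joints at [1.089, 0.426, 0.074, 1.606, -0.034, 1.111, -0.067], TCP at [0.22, -0.638, 0.205] pointing down, gripper open.
Joint ranges: [-2.85, 2.85], [-0.5, 2.14], [-1.23, 1.37], [0.21, 2.46], [-1.02, 4.16], [0.16, 2.05], [-2.73, 2.73]. Speed limits (rad/s): [1.89, 1.89, 2.39, 2.39, 3.01, 3.01, 3.01].

### API

Orientations are given as a unit quaternion [w, x, y, z].
In Python, from rig import r gives the robot as it stands.
- The arm moves only by the tool step_arm, never from a script. Its argument "rows" is a list of rows, each an object of numbers: "x", "y", "z": the shift along the tool's x, y, z in m; "twist": the turn about the tool's z in degrees. In form: [{"x": .., "y": .., "z": .., "twist": ..}, ...]. A call has 1 to 12 rows; each row shifts and turns the commanded pose from where the row before left it, along the tool's axes as they then stand; what a row does not reach is not made up. A row lasts 1/12 s, in which the tool goes at most 41.7 mm and 7.16 degrees, less where a joint would pass 70% of its speed; a pose out of reach is approached as far as the arm can. A call is refused whole if a number of a shift passes 0.0417 or a number of a turn 7.16, either way. A call with a gripper value outside its range is refused whole. "grip" is the finger opening in m, from 0 to 0.094, set as the call begins (left out, the last holds). The fingers move at their own pace and stop on an object; "force" is the grip in N (left out, the last holds). Time passes only in rows, so rows that do not move let the fingers close. It gives the time, the measured TCP pose, the force and the opening at its end, in the units of the state.
- r.get_state(): the state, without advancing time (a new reading comes with each control period).
- r.capture(name): name is "scene" or "top" or "wrist"; returns (picture, depth): 384x512x3 uint8, blue, green, red; 384x512 float32, m along the optical axis (not along the pixel's ray), 0 where there is no reading.
- r.camera_model(name): a dict with "fx", "fy", "cx", "cy" (pixels), "k1" (the pictures are not rectified: a ray, as slopes to the right and down, at radius r is drawn at 1 + k1 r^2 times it, then the intrinsics apply), "origin" and "rotation" of the camera in the world; the wrist camera has in their place "tool_from_camera" (4x4, takes a point from camera to tool coordinates, whose origin is the TCP and whose axes are the flange's). Camera axes: x right, y down, z forward; pixel columns grow to the right and rows downward; lengths in m; the calibration is good to about 2 mm. A picture is of the moment at which its call begins: read the wrist's pose just before it. camera_model takes no time and is no camera call.
- r.hand_in(): hands the job in, once; it reports no verdict.
Trained networks look in the newest picture that a camera, given by its name, has taken for a name from the list of things; names that differ only in an ending like _2 or _b are one class to them, and where a whole thing is asked for, a point or a joint stands for the part that bears it (a point fixed in the world has none). Each returns a list of dicts, best first, with "confidence" (0 to 1); they miss things now and then, are a little off and sometimes report something else, mostly with a low value. They report only what shows in the picture. A call takes as long as a camera call.
- r.find_in(label, camera): "uv" ([column, row] in pixels, amid what is visible of it).
The state is a dict: "clock": time; "joint_positions": joint angles; "dq": joint speeds; "joint_torque": joint torques, N m; "tool_pos": TCP position; "eef_rot": TCP orientation; "ft_force": force on the tool from outside, world axes, zero at the start; "wrist_torque": the same for the moment, N m; "finger_gap": finger opening in m.
Only numpy, scipy, OpenCV 4.12 (cv2) and the standard library are available. Lean on these libraries where they do the work, as an engineer would, in place of code of your own. Each camera call takes 0.05 s, during which the arm holds its last target.

### The job

Load the clamping cassette: slide every flat test strip lying on the bench, one to a channel, endwise through a mouth of the cassette until it is fully home against the end stop. Then shut the lid, swing the latch's wire loop over the keeper on the lid and press the lever all the way down, so that the lid is pulled tight. Leave the other things on the bench where they are.

Things in the scene. Friction and masses are not known exactly. Their poses are not given: they have to be found in the camera images.
- cassette: clamping cassette fixed to the bench: grey block 133 (x) x 100 (y) x 75 mm tall; origin at the centre of its underside, z up. -x: latch side, faces the robot; +y: side with three strip mouths; +x: lid hinge side. Three channels along y at x = -45, 0, +45 mm: 25 mm wide, floor 48 mm up, open above but for a bridge near the mouth leaving 14 mm height; pointed lead-ins and a sloped sill
- slot_1 (a point): centre of a strip that is home in the channel at cassette x = -45 mm: cassette y = 37 mm, height 50 mm, its inner end against the end stop at y = -38 mm. It goes in along cassette -y through the mouth at y = 50 mm; home, 62 mm stand out, with nothing beside or below their last 50 mm but the bench. Axes as the cassette's
- slot_2 (a point): centre of a strip that is home in the channel at cassette x = 0 mm: cassette y = 37 mm, height 50 mm, its inner end against the end stop at y = -38 mm. It goes in along cassette -y through the mouth at y = 50 mm; home, 62 mm stand out, with nothing beside or below their last 50 mm but the bench. Axes as the cassette's
- slot_3 (a point): centre of a strip that is home in the channel at cassette x = 45 mm: cassette y = 37 mm, height 50 mm, its inner end against the end stop at y = -38 mm. It goes in along cassette -y through the mouth at y = 50 mm; home, 62 mm stand out, with nothing beside or below their last 50 mm but the bench. Axes as the cassette's
- strip_1_mid (a point): centre of a loose flat dog-bone test strip (150 long, 20 wide, 4 mm thick, 10 to 45 g), 2 mm above its underside; starts flat on the bench. y along its length, x across. Three exist, in different plain materials; two or all three are there in a run. Grip across the 20 mm width, on the end shoulder 50 mm from the centre, the end that stays outside the cassette
- strip_2_mid (a point): centre of a loose flat dog-bone test strip (150 long, 20 wide, 4 mm thick, 10 to 45 g), 2 mm above its underside; starts flat on the bench. y along its length, x across. Three exist, in different plain materials; two or all three are there in a run. Grip across the 20 mm width, on the end shoulder 50 mm from the centre, the end that stays outside the cassette
- strip_3_mid (a point): centre of a loose flat dog-bone test strip (150 long, 20 wide, 4 mm thick, 10 to 45 g), 2 mm above its underside; starts flat on the bench. y along its length, x across. Three exist, in different plain materials; two or all three are there in a run. Grip across the 20 mm width, on the end shoulder 50 mm from the centre, the end that stays outside the cassette
- lid (a joint): lid hinge angle: 0 hard shut, 1.8 fully open just past upright (starts 1.65 to 1.8). Hinge line along cassette y at x = +66.5, height 76 mm. Stiff (0.3 N m): stays where left. Panel 133 mm long from the hinge, 78 wide, 12 thick; upper face 88 mm up when shut. Rubber buffers hold it at about 0.04 unlatched and yield to 5 to 15 N; latched it is under 0.01. The keeper block on the front edge stands 17 mm out of the upper face
- lid_edge (a point): middle of the lid's front edge on its upper (outer) face, 133 mm from the hinge line; lid axes: x from front edge to hinge, z out of the upper face
- keeper (a point): seat on the lid's front edge for the centre of the loop's bar, 9 mm in front of the edge, 92 mm up when shut; lid axes. The keeper is a steel ledge 30 mm wide, its top 2 mm below this point; a back plate 5 mm behind (towards the hinge) rises 13 mm above it, a lip 5 to 8 mm in front stands 1 mm above it
- lever (a joint): latch lever angle: 0 = down (latched; its plate then still stands out 0.35 rad from the block), 2.15 = open, pointing at the robot and 53 deg above level (starts 2.05 to 2.15). Hinge along cassette y at x = -75.5, y = 0, height 56 mm; plate 42 long, 24 wide, 4 mm thick. Stays where left (0.08 N m), goes over centre near 0.2; shutting it on the keeper takes some 5 to 8 N near the tip
- lever_tip (a point): middle of the lever's free end, 42 mm from its hinge; seen from the hinge it lies at lever + 0.35 rad from straight down, turning via the robot's side
- bail (a joint): angle of the wire loop to the lever, about a free pivot (axis cassette y) on the lever, 10 mm from its hinge. From straight down, turning via the robot's side, the pivot lies at lever - 0.2 rad about the lever hinge and the loop points at lever + bail + 0.3 rad. -0.05 = tipped out to the robot (start; gravity keeps it so); grows as it swings up and over; 0.8 to 1.0 = over the keeper, lever open
- bail_bar (a point): middle of the loop's cross bar: 4 mm round, 44 mm wide along cassette y, 46 mm from the loop's pivot. With lever open and lid shut, pushed from the robot's side it swings over the top of the keeper's lip and falls in behind it by itself
- lab_timer: the small white bench timer, a loose bystander; origin at the centre of its underside
- weight: the knobbed calibration weight, a loose bystander; origin at the centre of its underside
- marker: the marker pen, a loose bystander; origin at the centre of its underside
- vial: the capped vial, a loose bystander; origin at the centre of its underside
- spanner: the spanner, a loose bystander; origin at the centre of its underside
- tape_roll: the roll of tape, a loose bystander; origin at the centre of its underside

How it is judged:
On the way, in this order (a step that is already met when the one before it is completed fails the run):
1. every strip present is home in a channel (((horizontal distance between strip_1_mid and slot_1 below 0.007 m and z of strip_1_mid in the frame of slot_1 between -0.004 and 0.003 m) or (horizontal distance between strip_1_mid and slot_2 below 0.007 m and z of strip_1_mid in the frame of slot_2 between -0.004 and 0.003 m) or (horizontal distance between strip_1_mid and slot_3 below 0.007 m and z of strip_1_mid in the frame of slot_3 between -0.004 and 0.003 m)) and angle between the y axis of each of strip_1_mid, strip_2_mid, strip_3_mid and the y axis of cassette, either way round below 0.1 rad and ((horizontal distance between strip_2_mid and slot_1 below 0.007 m and z of strip_2_mid in the frame of slot_1 between -0.004 and 0.003 m) or (horizontal distance between strip_2_mid and slot_2 below 0.007 m and z of strip_2_mid in the frame of slot_2 between -0.004 and 0.003 m) or (horizontal distance between strip_2_mid and slot_3 below 0.007 m and z of strip_2_mid in the frame of slot_3 between -0.004 and 0.003 m)) and ((horizontal distance between strip_3_mid and slot_1 below 0.007 m and z of strip_3_mid in the frame of slot_1 between -0.004 and 0.003 m) or (horizontal distance between strip_3_mid and slot_2 below 0.007 m and z of strip_3_mid in the frame of slot_2 between -0.004 and 0.003 m) or (horizontal distance between strip_3_mid and slot_3 below 0.007 m and z of strip_3_mid in the frame of slot_3 between -0.004 and 0.003 m))), for 0.2 s.
2. the lid is shut down on its buffers (value of joint lid below 0.07 rad), for 0.2 s.
3. the loop's bar is over the keeper, behind its lip (x of bail_bar in the frame of keeper between -0.006 and 0.012 m and z of bail_bar in the frame of keeper above -0.004 m and value of joint lid below 0.07 rad), for 0.2 s.
At the end, for the whole second after the job is handed in: Every strip that is present lies flat in a channel of its own, its centre within 7 mm of the home point and along the channel within 0.1 rad; the loop's bar sits in the keeper, the lever is down (under 0.12 rad) and the lid is held tight (under 0.018 rad) (all of step 1 and x of bail_bar in the frame of keeper between -0.006 and 0.012 m and z of bail_bar in the frame of keeper above -0.004 m and value of joint lid below 0.018 rad and value of joint lever below 0.12 rad); the robot touches nothing.
It fails at once if a bystander (timer, weight, marker, vial, spanner, tape roll) is moved more than 4 cm (distance of any of lab_timer, weight, marker, vial, spanner, tape_roll from where it was at the start of the episode above 0.04 m).
Of strip_1, strip_2, strip_3 only 2 to 3 are there at a start; the rules pass over those that are not, and their reading is None.
At some moment in a run one of strip_1, strip_2, strip_3 may be knocked a few centimetres aside while the robot is not near it.
Once in a run the grip may slacken for a moment while it holds something.
It also fails if it takes over 210 s, if anything falls off the work surface, if the arm or the gripper's body presses on something with over 40 N, if the wrist force passes 120 N, or if a joint passes its speed limit or range.

## Working session

There is one attempt and no reset: what is moved stays moved. The work goes in short steps, Python scripts to look and compute and a tool call to move; the robot and the scene stay as the last step left them, time stands still between calls to the robot, and variables do not carry over. Pictures are saved under pics/ and viewed, and the job is handed in when it is done.

Besides the shell and the picture viewer there is one more tool, called after ">>>" by a JSON object that holds its "op" and its "data", one argument or row to a line. step_arm: Moves the arm, as the interface text tells. Its arguments: {"type":"object","properties":{"rows":{"type":"array"},"grip":{"type":"number"},"force":{"type":"number"}},"required":["rows"]}

```bash
ls; mkdir -p pics
python3 - <<'E'
from rig import r
import cv2
print(r.get_state()); print(r.tcp_to_grasp)
for c in("scene","top","wrist"):
    p,d=r.capture(c); cv2.imwrite(f"pics/{c}0.png",p); print(c,r.camera_model(c))
E
```

```text
pics
{'clock': 0.0, 'joint_positions': array([ 1.08951868,  0.42673435,  0.07384465,  1.6065831 , -0.03410925,
        1.11080008, -0.06708875]), 'dq': array([ 0.00019063, -0.00038893, -0.0014847 , -0.00175926, -0.00111631,
       -0.00027019,  0.00180593]), 'joint_torque': array([-4.13438438e-04, -9.35819435e+01,  3.66637878e+00, -4.54205668e+01,
       -4.90396167e-02,  2.00595148e-02,  1.57802888e-04]), 'tool_pos': array([ 0.21970272, -0.63779184,  0.20478441]), 'eef_rot': array([-6.15967948e-04,  9.86273273e-01,  1.65120050e-01, -1.45088033e-04]), 'ft_force': array([-0.52789937, -0.18831281,  0.51260966]), 'wrist_torque': array([-0.01142698, -0.04189768,  0.00789105]), 'finger_gap': 0.09363575364617119}
0.0188
scene {'fx': 433.0229403212906, 'fy': 433.0229403212906, 'cx': 251.02030290181978, 'cy': 191.63748284134616, 'k1': -0.07226428792603228, 'origin': array([-0.02399592,  1.15299352,  0.62896468]), 'rotation': array([ 0.13179105, -0.20494821,  0.816634  , -0.52319811])}
top {'fx': 483.60271964755054, 'fy': 483.60271964755054, 'cx': 251.99536410846466, 'cy': 187.60061996551835, 'k1': -0.05469774753909087, 'origin': array([0.2536179 , 0.11218937, 1.65941726]), 'rotation': array([ 0.05724313, -0.69780441,  0.71223928, -0.05007434])}
wrist {'fx': 271.2162782641416, 'fy': 271.2162782641416, 'cx': 252.79130340063344, 'cy': 194.8488694517602, 'k1': -0.01429141541428293, 'tool_from_camera': array([[ 9.47196405e-04, -9.66065413e-01, -2.58295802e-01,
         7.36002882e-02],
       [ 9.99999544e-01,  8.84522345e-04,  3.58850310e-04,
        -9.03730793e-04],
       [-1.18204464e-04, -2.58296024e-01,  9.66065810e-01,
        -1.78788083e-01],
       [ 0.00000000e+00,  0.00000000e+00,  0.00000000e+00,
         1.00000000e+00]])}
```

View pics/scene0.png

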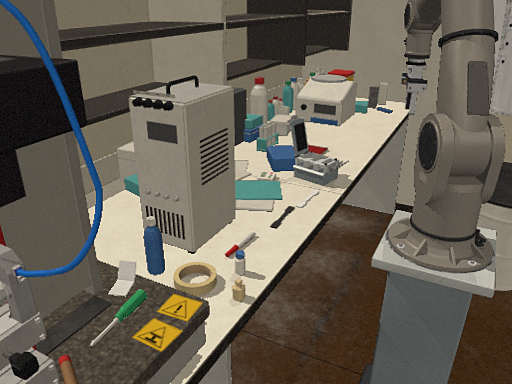

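View pics/top0.png

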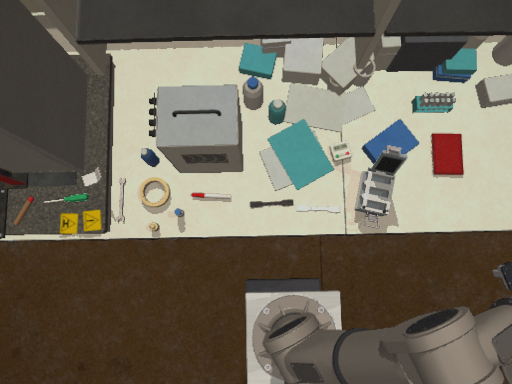

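View pics/wrist0.png

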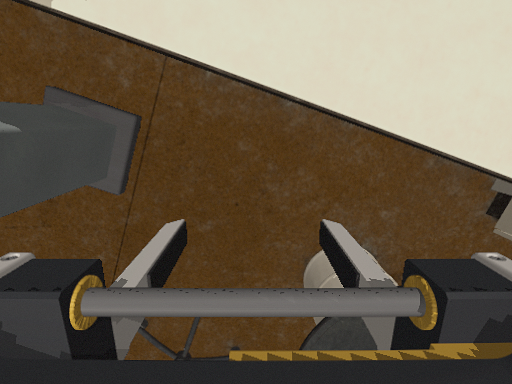

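Top view: the cassette is at about (375,190), a black strip at (272,203) and a white one at (318,209). The spanner (122,200), tape (153,193), marker (211,196), vial (180,215), weight (153,227) and timer (341,152) are also there. Next I'll write helpers and zoom in.

```bash
cat > h.py <<'E'
from rig import r
import cv2, numpy as np
from scipy.spatial.transform import Rotation as R
def q2R(q): q=np.asarray(q); return R.from_quat([q[1],q[2],q[3],q[0]]).as_matrix()
def pose(cam,st=None):
    m=r.camera_model(cam)
    if cam!="wrist": return m,q2R(m["rotation"]),np.array(m["origin"])
    st=st or r.get_state(); T=m["tool_from_camera"]; Rt=q2R(st["eef_rot"])
    return m,Rt@T[:3,:3],Rt@T[:3,3]+st["tool_pos"]
def ray(m,uv):
    x=np.array([(uv[0]-m["cx"])/m["fx"],(uv[1]-m["cy"])/m["fy"]]); s=x.copy()
    for _ in range(20): s=x/(1+m["k1"]*(s@s))
    return np.array([s[0],s[1],1.])
def onplane(P,uv,z):
    m,Rc,o=P; d=Rc@ray(m,uv); return o+d*(z-o[2])/d[2]
def at(P,uv,depth): m,Rc,o=P; return o+Rc@ray(m,uv)*depth
def proj(P,p):
    m,Rc,o=P; c=Rc.T@(np.asarray(p)-o); s=c[:2]/c[2]; s=s*(1+m["k1"]*(s@s))
    return np.array([m["cx"]+m["fx"]*s[0],m["cy"]+m["fy"]*s[1]])
def cloud(P,d):
    m,Rc,o=P; H,W=d.shape; v,u=np.mgrid[:H,:W]
    x=(u-m["cx"])/m["fx"];y=(v-m["cy"])/m["fy"];sx,sy=x,y
    for _ in range(20):
        k=1+m["k1"]*(sx**2+sy**2); sx,sy=x/k,y/k
    return o+np.stack([sx*d,sy*d,d],-1)@Rc.T
def snap(cam,name,crop=None,k=1):
    st=r.get_state(); P=pose(cam,st); p,d=r.capture(cam)
    np.savez("pics/"+name+".npz",p=p,d=d)
    q=p if crop is None else p[crop[1]:crop[3],crop[0]:crop[2]]
    cv2.imwrite(f"pics/{name}.png",cv2.resize(q,None,fx=k,fy=k,interpolation=cv2.INTER_CUBIC)); return P,p,d
E
python3 - <<'E'
from h import *
P,p,d=snap("top","t1",(240,130,420,240),4)
C=cloud(P,d)
for l in "cassette strip_1_mid lid_edge keeper lever_tip bail_bar lab_timer weight marker vial spanner tape_roll".split():
    for f in r.find_in(l,"top")[:4]:
        u,v=map(int,f["uv"]); print(l,np.round(f["uv"],1),round(f["confidence"],2),np.round(C[v,u],3))
E
```

```text
cassette [378.2 183.8] 0.88 [ 0.502 -0.292  0.078]
strip_1_mid [272.  201.3] 0.76 [0.459 0.059 0.007]
lid_edge [388.4 161.3] 0.76 [ 0.557 -0.304  0.17 ]
lid_edge [268.5 204.4] 0.61 [0.448 0.073 0.01 ]
keeper [386.3 160.2] 0.82 [ 0.56  -0.298  0.171]
bail_bar [366.2 214.6] 0.41 [ 0.408 -0.265 -0.001]
lab_timer [341.1 151.4] 0.57 [ 0.625 -0.184  0.027]
weight [152.7 224.8] 0.61 [0.384 0.463 0.049]
marker [154.1 225.7] 0.64 [0.381 0.458 0.044]
marker [379.2 184.7] 0.58 [ 0.499 -0.295  0.079]
vial [380.5 187. ] 0.42 [ 0.489 -0.299  0.075]
spanner [119.6 199.8] 0.67 [ 0.478  0.591 -0.001]
tape_roll [151.2 180.5] 0.71 [0.539 0.475 0.018]
tape_roll [119.2 205.7] 0.71 [0.456 0.59  0.001]
```

View pics/t1.png

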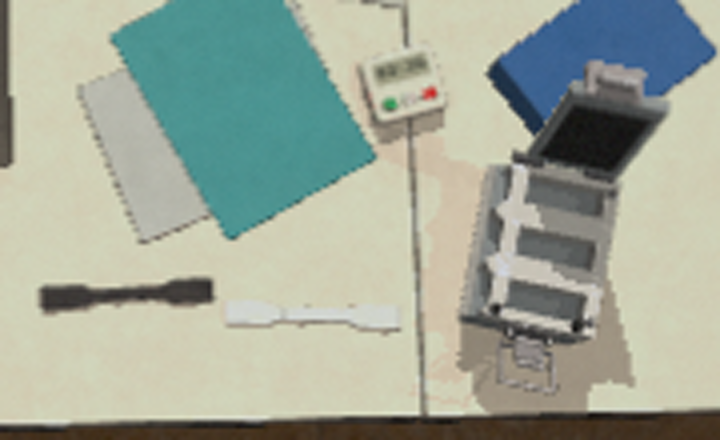

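```bash
cat >> h.py <<'E'
def rect(pts):
    (c,s,a)=cv2.minAreaRect(np.ascontiguousarray(pts[:,:2]*1000,dtype=np.float32)); return np.round(c,1),np.round(s,1),round(a,1),len(pts)
E
python3 - <<'E'
from h import *
z=np.load("pics/t1.npz"); p,d=z["p"],z["d"]; P=pose("top"); C=cloud(P,d)
roi=np.zeros(d.shape,bool); roi[165:220,350:402]=1
m=roi&(C[...,2]>.04)&(C[...,2]<.085)&(d>0)
m[:168]=0
print(rect(C[m]))
g=cv2.cvtColor(p,cv2.COLOR_BGR2GRAY)
# bench plane points
b=C[205:230,300:340][...,2]; print(np.median(b))
roi=np.zeros(d.shape,bool); roi[195:212,245:296]=1
ys,xs=np.where(roi&(g<100)); pts=np.array([onplane(P,(x,y),.003) for x,y in zip(xs,ys)]); print("black",rect(pts))
hsv=cv2.cvtColor(p,cv2.COLOR_BGR2HSV)
roi[:]=0; roi[198:216,293:345]=1
print(hsv[209,300],hsv[220,310],hsv[209,318])
ys,xs=np.where(roi&(hsv[...,1]<20)&(g>150)); pts=np.array([onplane(P,(x,y),.003) for x,y in zip(xs,ys)]); print("white",rect(pts))
P,p,d=snap("scene","s1",(230,100,360,240),5)
for f in r.find_in("strip_1_mid","scene"): print(f)
E
```

```text
(array([ 462.6, -280.5]), array([108.7, 171.4]), 76.5, 1477)
0.0026032486610821914
black (array([451.1,  62. ]), array([ 18.6, 145.8]), 1.9, 187)
[ 50   7 211] [ 30  31 207] [ 48   6 211]
white (array([431.5, -97.5]), array([148.1,  18.2]), 87.0, 196)
```

View pics/s1.png

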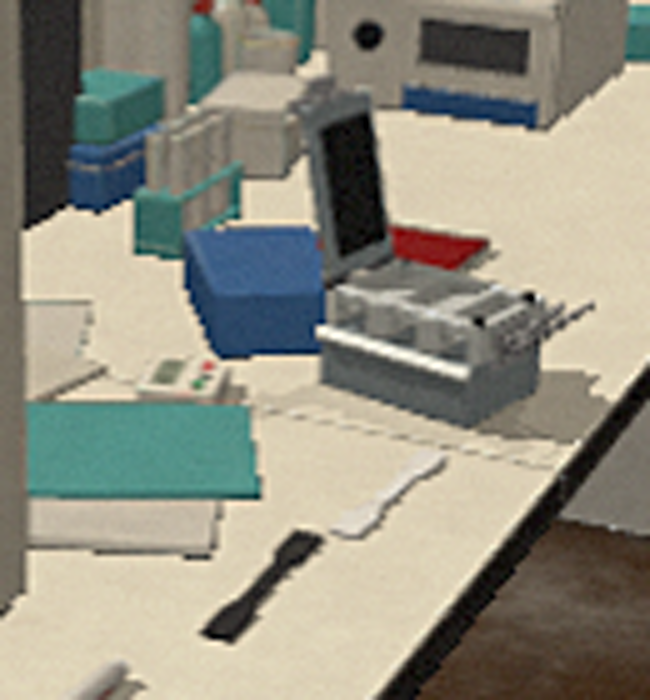

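The top view gives strip centres at black (0.451,0.062) and white (0.431,-0.097). Both are 20 mm wide and roughly along world y, as they should be. Next I'll bring the wrist camera over the cassette.

>>> {"op": "step_arm", "data": {
  "rows": [
    {"x":0.02,"y":-0.015,"z":-0.03},
    {"x":0.03,"y":-0.025,"z":-0.03},
    {"x":0.03,"y":-0.025,"z":-0.02},
    {"x":0.03,"y":-0.027,"z":-0.02},
    {"x":0.03,"y":-0.027},
    {"x":0.03,"y":-0.027},
    {"x":0.03,"y":-0.027},
    {"x":0.03,"y":-0.027},
    {"x":0.03,"y":-0.027},
    {"x":0.03,"y":-0.027},
    {"x":0.03,"y":-0.027},
    {"x":0.03,"y":-0.027}
  ]
}}

```text
invalid input at $.rows[0]: expected keys x, y, z, twist
```

>>> {"op": "step_arm", "data": {
  "rows": [
    {"x":0.03,"y":-0.027},
    {"twist":-7},
    {"twist":-7},
    {"twist":-7},
    {"twist":-7},
    {"twist":-7},
    {"twist":-7},
    {"twist":-7},
    {"twist":-7},
    {"twist":-3},
    {}
  ]
}}

```text
invalid input at $.rows[0]: expected keys x, y, z, twist
```

Run:
```python
from h import *
st=r.get_state(); print(st["clock"],st["tool_pos"],st["joint_positions"]); print(q2R(st["eef_rot"]).round(3))
P,p,d=snap("wrist","w1",None,1.5)
C=cloud(P,d); np.savez("pics/w1c.npz",C=C)
for l in "cassette strip_1_mid lid_edge keeper lever_tip bail_bar".split():
    for f in r.find_in(l,"wrist")[:4]:
        u,v=map(int,f["uv"]); print(l,np.round(f["uv"],1),round(f["confidence"],2),np.round(C[v,u],3))
```

```text
0.9 [ 0.21986082 -0.63813991  0.20547738] [ 1.08946408  0.42605884  0.07390179  1.60603833 -0.03409079  1.1107748
 -0.0670669 ]
[[ 0.945  0.326  0.   ]
 [ 0.326 -0.945  0.   ]
 [ 0.    -0.    -1.   ]]
```

View pics/w1.png

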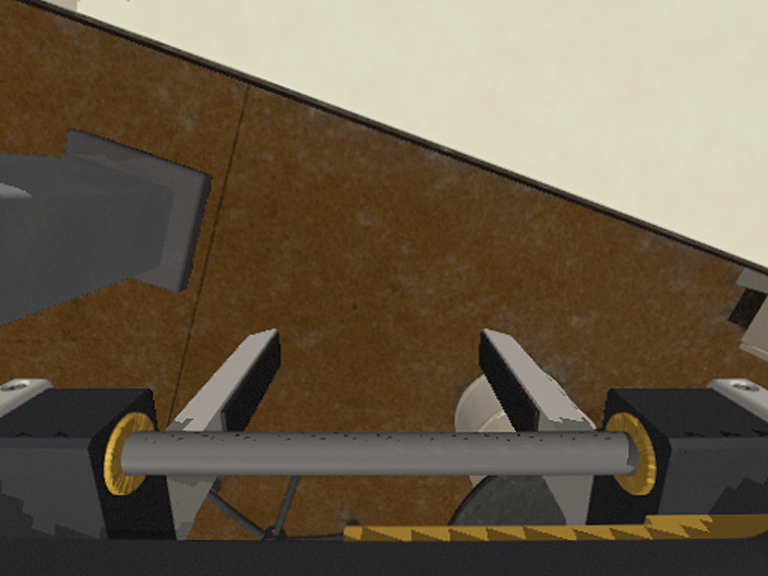

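All four keys are needed in every row, so nothing moved. The picture shows only the floor and the bench edge.

>>> {"op": "step_arm", "data": {
  "rows": [
    {"x":0.02,"y":-0.015,"z":-0.03,"twist":0},
    {"x":0.03,"y":-0.025,"z":-0.03,"twist":0},
    {"x":0.03,"y":-0.025,"z":-0.02,"twist":0},
    {"x":0.03,"y":-0.027,"z":-0.02,"twist":0},
    {"x":0.03,"y":-0.027,"z":0,"twist":0},
    {"x":0.03,"y":-0.027,"z":0,"twist":0},
    {"x":0.03,"y":-0.027,"z":0,"twist":0},
    {"x":0.03,"y":-0.027,"z":0,"twist":0},
    {"x":0.03,"y":-0.027,"z":0,"twist":0},
    {"x":0.03,"y":-0.027,"z":0,"twist":0},
    {"x":0.03,"y":-0.027,"z":0,"twist":0},
    {"x":0.03,"y":-0.027,"z":0,"twist":0}
  ]
}}

```text
clock: 2.25
tool_pos: [0.4454, -0.2406, 0.2987]
eef_rot: [0.0, 0.986, 0.165, 0.0]
ft_force: [1.4, -1.4, 0.1]
finger_gap: 0.094
```

>>> {"op": "step_arm", "data": {
  "rows": [
    {"x":0.03,"y":-0.027,"z":0,"twist":0},
    {"x":0,"y":0,"z":0,"twist":-7},
    {"x":0,"y":0,"z":0,"twist":-7},
    {"x":0,"y":0,"z":0,"twist":-7},
    {"x":0,"y":0,"z":0,"twist":-7},
    {"x":0,"y":0,"z":0,"twist":-7},
    {"x":0,"y":0,"z":0,"twist":-7},
    {"x":0,"y":0,"z":0,"twist":-7},
    {"x":0,"y":0,"z":0,"twist":-7},
    {"x":0,"y":0,"z":0,"twist":-3},
    {"x":0,"y":0,"z":0,"twist":0},
    {"x":0,"y":0,"z":0,"twist":0}
  ]
}}

```text
clock: 3.25
tool_pos: [0.4644, -0.2072, 0.2984]
eef_rot: [0.0, 0.778, 0.628, 0.0]
ft_force: [0.2, -0.5, 1.5]
finger_gap: 0.0941
```

Run:
```python
from h import *
st=r.get_state(); print(st["clock"],st["tool_pos"],st["joint_positions"]); print(q2R(st["eef_rot"]).round(3))
P,p,d=snap("wrist","w2",None,1.5)
C=cloud(P,d); np.savez("pics/w2c.npz",C=C)
for l in "cassette strip_1_mid lid_edge keeper lever_tip bail_bar".split():
    for f in r.find_in(l,"wrist")[:4]:
        u,v=map(int,f["uv"]); print(l,np.round(f["uv"],1),round(f["confidence"],2),np.round(C[v,u],3))
```

```text
3.25 [ 0.46437545 -0.20718224  0.29843781] [ 0.57752408  0.09220582 -0.30407253  1.83740147  0.02940752  1.21624416
  0.0528089 ]
[[ 0.21   0.978  0.   ]
 [ 0.978 -0.21  -0.   ]
 [-0.     0.    -1.   ]]
cassette [276.7 218.6] 0.93 [ 0.484 -0.288  0.063]
strip_1_mid [212.5  26.9] 0.91 [0.447 0.022 0.004]
lid_edge [353.3 237.6] 0.81 [ 0.565 -0.283  0.187]
keeper [212.   29.4] 0.42 [0.445 0.019 0.001]
lever_tip [210.4 216.2] 0.66 [ 0.384 -0.257  0.077]
lever_tip [344.7 131.3] 0.33 [ 0.623 -0.178  0.017]
bail_bar [199.4 211. ] 0.65 [ 0.348 -0.268 -0.001]
bail_bar [352.2 240.1] 0.49 [ 0.521 -0.21   0.333]
```

View pics/w2.png

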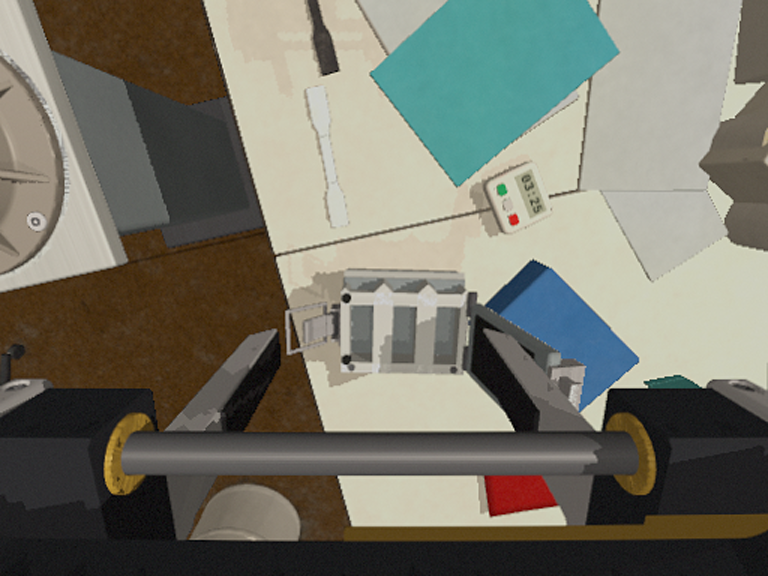

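The view shows the cassette at (405,320) in the 1.5x picture, nearly square to the tool. The white strip is at (327,155), the timer at (518,197) and the blue box to its right. I'll zoom in to measure the cassette corners.

Run:
```python
from h import *
z=np.load("pics/w2.npz"); p,d=z["p"],z["d"]; C=np.load("pics/w2c.npz")["C"]
q=p[165:265,180:360]; cv2.imwrite("pics/w2z.png",cv2.resize(q,None,fx=4.4,fy=4.4,interpolation=cv2.INTER_CUBIC))
zz=np.clip((C[165:265,180:360,2])/0.1*255,0,255).astype(np.uint8)
cv2.imwrite("pics/w2h.png",cv2.applyColorMap(cv2.resize(zz,None,fx=4.4,fy=4.4,interpolation=cv2.INTER_NEAREST),cv2.COLORMAP_JET))
m=(C[...,2]>.068)&(C[...,2]<.08); roi=np.zeros(m.shape,bool); roi[175:255,225:313]=1
print(rect(C[m&roi]), np.median(C[m&roi][:,2]))
roi[:]=0; roi[150:280,320:430]=1
for a in(.02,.03,.04,.05,.06,.07,.08,.1): print(a,(roi&(C[...,2]>a)&(C[...,2]<a+.01)).sum())
```

```text
(array([ 471.6, -283.2]), array([ 99.6, 138.1]), 76.4, 3061) 0.07449499163742979
0.02 99
0.03 115
0.04 118
0.05 3481
0.06 0
0.07 1
0.08 5
0.1 51
```

View pics/w2z.png

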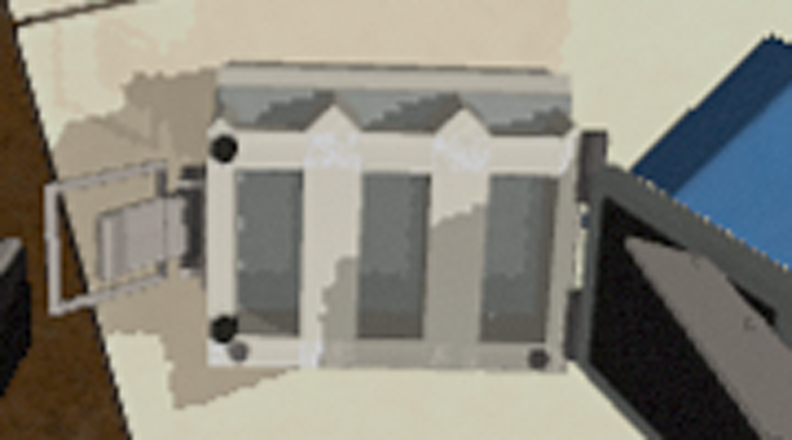

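View pics/w2h.png

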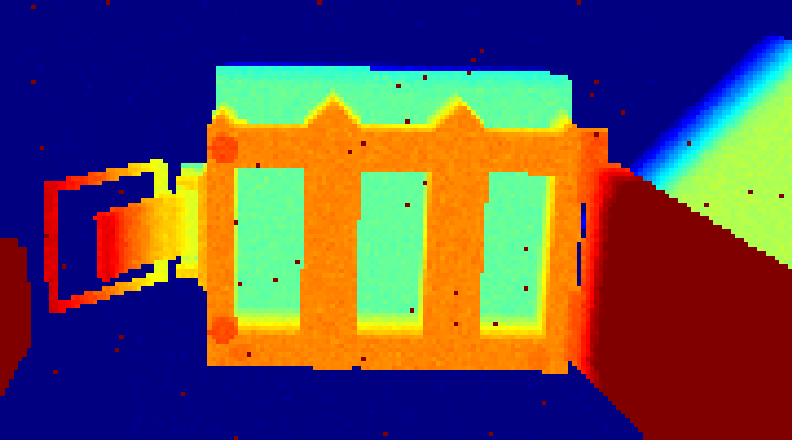

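```bash
cat > cas.py <<'E'
from h import *
def fit(C,crop=(225,165,312,256),ok=None):
    u0,v0,u1,v1=crop
    m=np.zeros(C.shape[:2],bool); m[v0:v1,u0:u1]=1
    # interior channel floors: between walls. model-based: orange top mask & floor mask
    top=m&(C[...,2]>.069)&(C[...,2]<.079); flo=m&(C[...,2]>.042)&(C[...,2]<.056)
    A=C[top][:,:2]; F=C[flo][:,:2]
    from scipy.optimize import minimize
    # channels: |x-xc|<12.5, y from -38 to bridge(~?) ; score with smooth membership
    s=.0012
    def sg(t): return 1/(1+np.exp(-np.clip(t/s,-50,50)))
    def local(Q,p):
        c,s_=np.cos(p[2]),np.sin(p[2]); D=Q-p[:2]; return D[:,0]*c+D[:,1]*s_, -D[:,0]*s_+D[:,1]*c
    def inch(x,y):
        o=0
        for xc in(-.045,0,.045): o=o+sg(.0125-abs(x-xc))
        return o*sg(y+.038)*sg(.05-y)
    def cost(p):
        x,y=local(F,p); a=-inch(x,y).sum()
        x,y=local(A,p); box=sg(.0665-abs(x))*sg(y+.05)*sg(.05-y); 
        ch=sum(sg(.0125-abs(x-xc)) for xc in(-.045,0,.045))*sg(y+.038)*sg(.02-y)
        return a-(box-1.0*ch).sum()
    c=np.median(A,0); best=None
    for a0 in(-.3,-.2,-.1):
        o=minimize(cost,[c[0],c[1],a0],method="Nelder-Mead",options=dict(xatol=1e-5,fatol=1e-3,maxiter=2000,initial_simplex=[[c[0],c[1],a0],[c[0]+.01,c[1],a0],[c[0],c[1]+.01,a0],[c[0],c[1],a0+.05]]))
        if best is None or o.fun<best.fun: best=o
    x,y=local(A,best.x); xf,yf=local(F,best.x)
    print("pose",best.x.round(4),"deg",np.degrees(best.x[2]).round(2),best.fun,"of",len(A)+len(F))
    print("top x",np.percentile(x,[.5,99.5]).round(4),"y",np.percentile(y,[.5,99.5]).round(4),"z",np.median(C[top][:,2]).round(4))
    for xc in(-.045,0,.045):
        k=(abs(xf-xc)<.02)&(abs(yf+.01)<.02); print(xc,"floor x",np.percentile(xf[k],[1,99]).round(4),"z",np.median(C[flo][k][:,2]).round(4))
    k=(abs(yf)<.036)|(yf<0); print("floor y",np.percentile(yf[k],[.5,99.5]).round(4))
    return best.x
E
python3 - <<'E'
from cas import *
C=np.load("pics/w2c.npz")["C"]; fit(C)
E
```

```text
pose [ 0.4724 -0.2825 -0.2314] deg -13.26 -4314.291142726412 of 5263
top x [-0.0694  0.0656] y [-0.0501  0.0465] z 0.0745
-0.045 floor x [-0.0578 -0.0331] z 0.0476
0 floor x [-0.0114  0.0123] z 0.0476
0.045 floor x [0.0365 0.0575] z 0.0476
floor y [-0.0391  0.0181]
```

```bash
cat > strip.py <<'E'
from h import *
def strip(P,p,roi,white,z=.003):
    u0,v0,u1,v1=roi; g=cv2.cvtColor(p,cv2.COLOR_BGR2GRAY); s=cv2.cvtColor(p,cv2.COLOR_BGR2HSV)[...,1]
    m=((s<18)&(g>140)) if white else (g<90)
    k=np.zeros_like(m); k[v0:v1,u0:u1]=1; m=(m&k).astype(np.uint8)
    n,L,S,_=cv2.connectedComponentsWithStats(m); i=1+np.argmax(S[1:,4])
    ys,xs=np.where(L==i); pts=np.array([onplane(P,(x,y),z) for x,y in zip(xs,ys)])
    c,sz,a,n=rect(pts); print(S[i],c,sz,a)
    Q=pts[:,:2]-pts[:,:2].mean(0); w,V=np.linalg.eigh(Q.T@Q); e=V[:,1]*np.sign(V[1,1]); print("axis deg",np.degrees(np.arctan2(e[1],e[0])).round(2))
    l=Q@e; t=Q@np.array([e[1],-e[0]]); print("len",np.ptp(l).round(4), "ctr",(pts[:,:2].mean(0)+e*(l.max()+l.min())/2).round(4))
    for lo,hi in((40,60),(-60,-40)):
        k=(l*1000>lo)&(l*1000<hi); print("shoulder",lo,(pts[:,:2].mean(0)+e*(lo+hi)/2000+np.array([e[1],-e[0]])*(t[k].max()+t[k].min())/2).round(4),"w",np.ptp(t[k]).round(4))
E
python3 - <<'E'
from strip import *
st=r.get_state(); z=np.load("pics/w2.npz"); p=z["p"]; P=pose("wrist",st)
strip(P,p,(195,50,240,158),True)
E
```

```text
[204  57  28  94 848] [428.1 -94.9] [148.8  20.5] 87.1
axis deg 87.17
len 0.1488 ctr [ 0.4278 -0.0948]
shoulder 40 [ 0.4309 -0.0403] w 0.0204
shoulder -60 [ 0.4255 -0.1401] w 0.0182
```

>>> {"op": "step_arm", "data": {
  "rows": [
    {"x":0.026,"y":-0.011,"z":0,"twist":0},
    {"x":0.026,"y":-0.011,"z":0,"twist":0},
    {"x":0.026,"y":-0.011,"z":0.02,"twist":0},
    {"x":0.026,"y":-0.011,"z":0.03,"twist":0},
    {"x":0.026,"y":-0.011,"z":0.03,"twist":0},
    {"x":0.026,"y":-0.012,"z":0.03,"twist":0},
    {"x":0,"y":0,"z":0.03,"twist":-4.65},
    {"x":0,"y":0,"z":0.03,"twist":-4.65},
    {"x":0,"y":0,"z":0.03,"twist":0},
    {"x":0,"y":0,"z":0,"twist":0},
    {"x":0,"y":0,"z":0,"twist":0}
  ],
  "grip": 0.05
}}

```text
clock: 4.52
tool_pos: [0.4306, -0.0404, 0.0981]
eef_rot: [-0.001, 0.724, 0.69, -0.001]
ft_force: [0.9, 0.5, 0.3]
finger_gap: 0.05
```

Run:
```python
from strip import *
st=r.get_state(); print(st["clock"],st["tool_pos"],st["finger_gap"]); print(q2R(st["eef_rot"]).round(3))
P,p,d=snap("wrist","w3",None,1.5)
C=cloud(P,d); print(proj(P,st["tool_pos"]), proj(P,[.4309,-.0403,.004]))
```

```text
4.5167 [ 0.43055499 -0.04036823  0.09806084] 0.05002726750112314
[[ 0.047  0.999 -0.003]
 [ 0.999 -0.047  0.001]
 [ 0.001 -0.003 -1.   ]]
[254.66601715 232.1757349 ] [254.79690859 196.97175186]
```

View pics/w3.png

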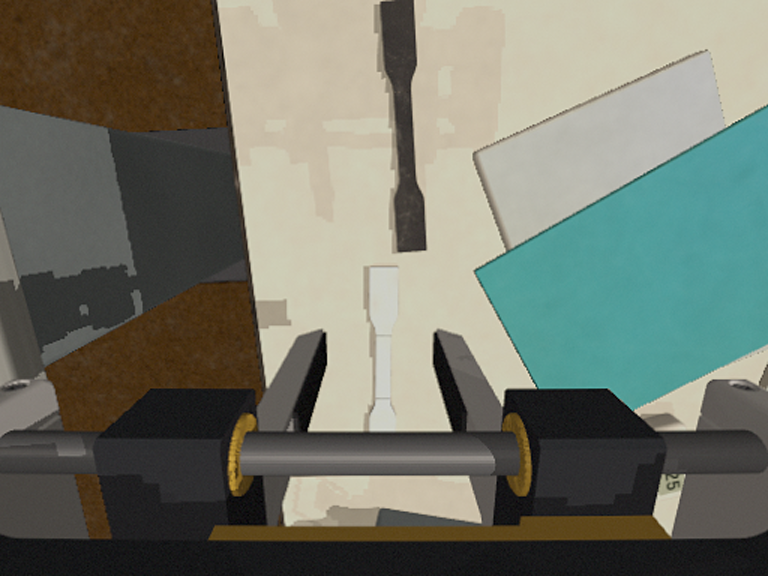

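The white strip's outer shoulder is at (383,290), between the fingers and in line with the projection. The black strip is at (403,125). Descending.

>>> {"op": "step_arm", "data": {
  "rows": [
    {"x":0,"y":0,"z":0.03,"twist":0},
    {"x":0,"y":0,"z":0.03,"twist":0},
    {"x":0,"y":0,"z":0.02,"twist":0},
    {"x":0,"y":0,"z":0.01,"twist":0},
    {"x":0,"y":0,"z":0.005,"twist":0},
    {"x":0,"y":0,"z":0,"twist":0},
    {"x":0,"y":0,"z":0,"twist":0}
  ]
}}

```text
clock: 5.15
tool_pos: [0.4323, -0.0407, 0.0046]
eef_rot: [0.001, 0.724, 0.69, 0.0]
ft_force: [0.3, -0.1, -0.0]
finger_gap: 0.05
```

>>> {"op": "step_arm", "data": {
  "rows": [
    {"x":0,"y":0,"z":0,"twist":0},
    {"x":0,"y":0,"z":0,"twist":0},
    {"x":0,"y":0,"z":0,"twist":0},
    {"x":0,"y":0,"z":0,"twist":0},
    {"x":0,"y":0,"z":0,"twist":0},
    {"x":0,"y":0,"z":0,"twist":0}
  ],
  "grip": 0.012,
  "force": 25
}}

```text
clock: 5.65
tool_pos: [0.4321, -0.0406, 0.004]
eef_rot: [0.001, 0.724, 0.69, 0.0]
ft_force: [-5.5, -0.5, 27.1]
finger_gap: 0.0142
```

Run:
```python
from strip import *
st=r.get_state(); print(st["clock"],st["tool_pos"],st["finger_gap"],st["ft_force"])
P,p,d=snap("wrist","w4",(150,150,350,300),3)
```

```text
5.65 [ 0.43206462 -0.04060971  0.00398602] 0.014207020428024584 [-5.48030991 -0.45027416 27.1112333 ]
```

View pics/w4.png

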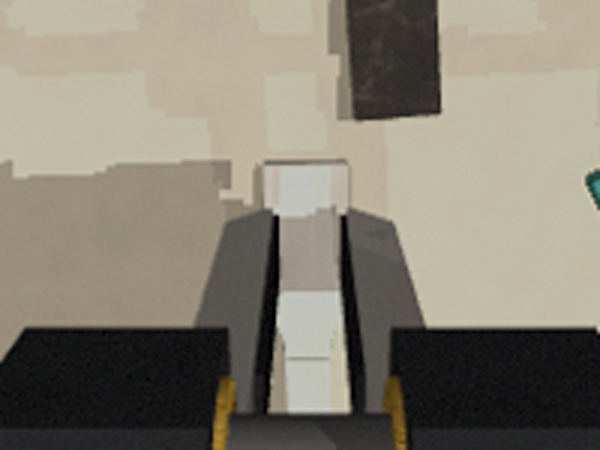

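The tips were only at the strip's top face, so they slid onto it (gap 14 mm, 27 N up). I'll open, go lower and close again.

>>> {"op": "step_arm", "data": {
  "rows": [
    {"x":0,"y":0,"z":0,"twist":0},
    {"x":0,"y":0,"z":0,"twist":0},
    {"x":0,"y":0,"z":0,"twist":0},
    {"x":0,"y":0,"z":0.002,"twist":0},
    {"x":0,"y":0,"z":0.0015,"twist":0},
    {"x":0,"y":0,"z":0,"twist":0}
  ],
  "grip": 0.04
}}

```text
clock: 6.2
tool_pos: [0.4317, -0.0406, 0.0002]
eef_rot: [0.0, 0.724, 0.69, 0.0]
ft_force: [-1.5, -1.8, 15.9]
finger_gap: 0.0397
```

>>> {"op": "step_arm", "data": {
  "rows": [
    {"x":0,"y":0,"z":0,"twist":0},
    {"x":0,"y":0,"z":0,"twist":0},
    {"x":0,"y":0,"z":0,"twist":0},
    {"x":0,"y":0,"z":0,"twist":0},
    {"x":0,"y":0,"z":0,"twist":0},
    {"x":0,"y":0,"z":0,"twist":0}
  ],
  "grip": 0.012,
  "force": 25
}}

```text
clock: 6.7
tool_pos: [0.4319, -0.0406, 0.0002]
eef_rot: [0.0, 0.724, 0.69, 0.0]
ft_force: [-0.5, -0.4, 14.9]
finger_gap: 0.0124
```

Run:
```python
from strip import *
st=r.get_state(); print(st["clock"],st["tool_pos"],st["finger_gap"],st["ft_force"])
P,p,d=snap("wrist","w5",(150,150,350,300),3)
```

```text
6.7 [ 4.31944115e-01 -4.05638057e-02  2.07385244e-04] 0.012393476126591734 [-0.50685069 -0.38485444 14.87286134]
```

View pics/w5.png

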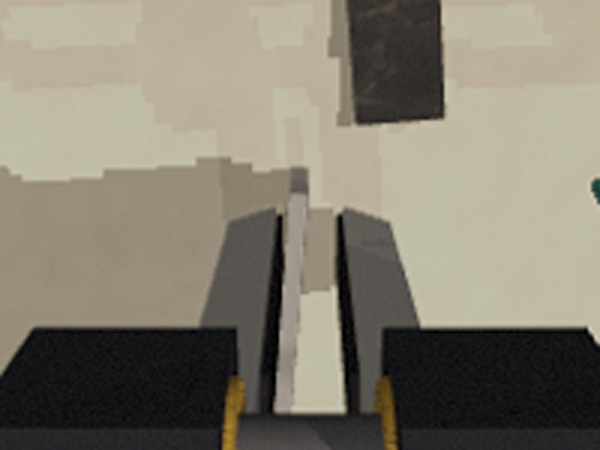

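The strip has tipped onto its edge between the fingers. I'll open wide to let it fall flat.

>>> {"op": "step_arm", "data": {
  "rows": [
    {"x":0,"y":0,"z":0,"twist":0},
    {"x":0,"y":0,"z":0,"twist":0},
    {"x":0,"y":0,"z":0,"twist":0},
    {"x":0,"y":0,"z":-0.001,"twist":0},
    {"x":0,"y":0,"z":0,"twist":0},
    {"x":0,"y":0,"z":0,"twist":0}
  ],
  "grip": 0.06
}}

```text
clock: 7.25
tool_pos: [0.431, -0.0406, 0.0007]
eef_rot: [-0.0, 0.724, 0.69, -0.0]
ft_force: [0.7, 0.4, 0.5]
finger_gap: 0.0487
```

Run:
```python
from strip import *
st=r.get_state(); print(st["clock"],st["tool_pos"],st["finger_gap"],st["ft_force"])
P,p,d=snap("wrist","w6",(150,150,350,300),3)
```

```text
7.25 [ 0.43098843 -0.04060238  0.00067975] 0.04871134280922769 [0.6828232  0.35882801 0.54509926]
```

View pics/w6.png

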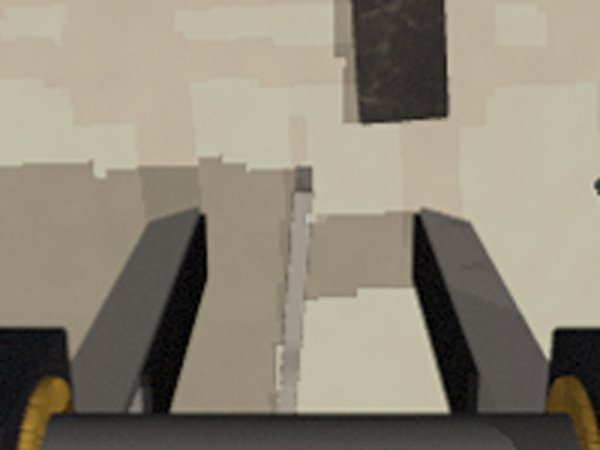

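The strip stands on its narrow edge at (298,290) in the crop. I'll tip it towards +x with the left finger, high up.

>>> {"op": "step_arm", "data": {
  "rows": [
    {"x":0,"y":0,"z":-0.013,"twist":0},
    {"x":0,"y":0.009,"z":0,"twist":0},
    {"x":0,"y":0.009,"z":0,"twist":0},
    {"x":0,"y":0.003,"z":0,"twist":0},
    {"x":0,"y":0.003,"z":0,"twist":0},
    {"x":0,"y":0.003,"z":0,"twist":0},
    {"x":0,"y":0.003,"z":0,"twist":0},
    {"x":0,"y":0.003,"z":0,"twist":0},
    {"x":0,"y":0,"z":0,"twist":0},
    {"x":0,"y":0,"z":0,"twist":0}
  ]
}}

```text
clock: 8.13
tool_pos: [0.4618, -0.0421, 0.0131]
eef_rot: [-0.001, 0.723, 0.69, -0.002]
ft_force: [-10.6, 2.1, 6.7]
finger_gap: 0.06
```

Run:
```python
from strip import *
st=r.get_state(); print(st["clock"],st["tool_pos"],st["finger_gap"],st["ft_force"])
P,p,d=snap("wrist","w7",(150,150,350,300),3)
```

```text
8.1333 [ 0.46178615 -0.0421267   0.01309474] 0.06003293647528554 [-10.63158214   2.12227575   6.69130451]
```

View pics/w7.png

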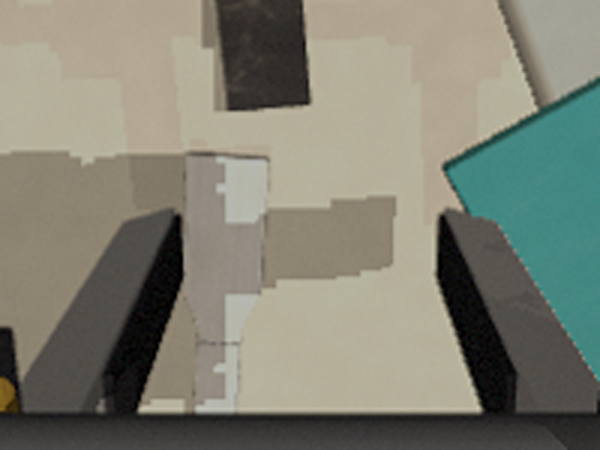

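>>> {"op": "step_arm", "data": {
  "rows": [
    {"x":0,"y":-0.006,"z":0,"twist":0},
    {"x":0,"y":-0.012,"z":-0.01,"twist":0},
    {"x":0,"y":-0.006,"z":-0.03,"twist":0},
    {"x":0,"y":0,"z":-0.03,"twist":0},
    {"x":0,"y":0,"z":-0.02,"twist":0},
    {"x":0,"y":0,"z":0,"twist":0},
    {"x":0,"y":0,"z":0,"twist":0}
  ],
  "grip": 0.05
}}

```text
clock: 8.77
tool_pos: [0.441, -0.0413, 0.1048]
eef_rot: [0.001, 0.724, 0.69, 0.001]
ft_force: [-0.7, -0.6, -0.2]
finger_gap: 0.0502
```

Run:
```python
from strip import *
st=r.get_state(); print(st["clock"],st["tool_pos"],st["finger_gap"],st["ft_force"])
P,p,d=snap("wrist","w8",None,1.5)
strip(P,p,(220,165,290,310),True); C=cloud(P,d)
print(q2R(st["eef_rot"]).round(4))
np.savez("pics/c8.npz",C=C)
```

```text
8.7667 [ 0.44099637 -0.04133758  0.10476842] 0.050168512027408546 [-0.7247262  -0.61716215 -0.19487264]
[ 237  177   26  111 1420] [433.3 -87.8] [132.7  19.5] 83.1
axis deg 83.0
len 0.1327 ctr [ 0.4333 -0.0878]
shoulder 40 [ 0.4399 -0.0325] w 0.0194
shoulder -60 [ 0.4282 -0.1318] w 0.0191
[[ 4.740e-02  9.989e-01  2.800e-03]
 [ 9.989e-01 -4.740e-02 -7.000e-04]
 [-6.000e-04  2.800e-03 -1.000e+00]]
```

View pics/w8.png

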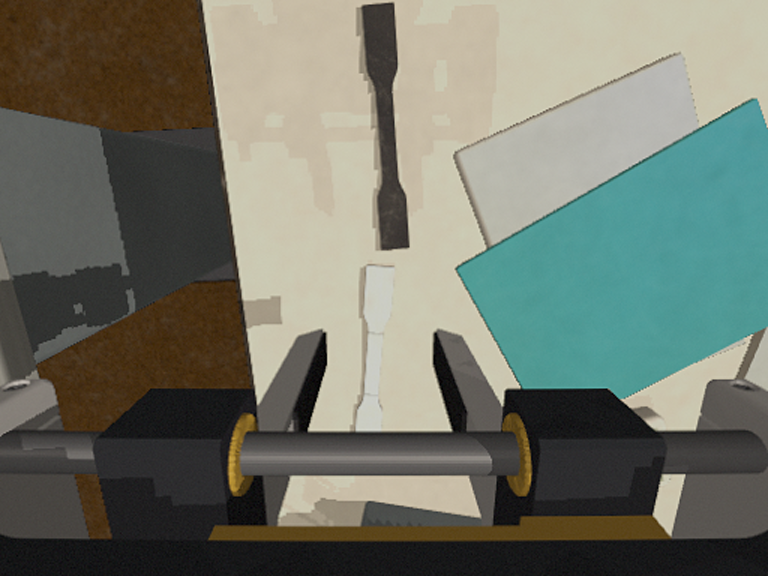

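The strip lies flat again, axis 83°, outer shoulder at (378,290). I'll descend and check the height before gripping.

>>> {"op": "step_arm", "data": {
  "rows": [
    {"x":0,"y":-0.002,"z":0.03,"twist":4.3},
    {"x":0,"y":0,"z":0.03,"twist":0},
    {"x":0,"y":0,"z":0.025,"twist":0},
    {"x":0,"y":0,"z":0.012,"twist":0},
    {"x":0,"y":0,"z":0.0055,"twist":0},
    {"x":0,"y":0,"z":0,"twist":0},
    {"x":0,"y":0,"z":0,"twist":0},
    {"x":0,"y":0,"z":0,"twist":0}
  ],
  "grip": 0.04
}}

```text
clock: 9.48
tool_pos: [0.4378, -0.0407, 0.0008]
eef_rot: [-0.0, 0.749, 0.663, -0.0]
ft_force: [-0.2, -0.4, 0.3]
finger_gap: 0.0398
```

Run:
```python
from strip import *
st=r.get_state(); print(st["clock"],st["tool_pos"],st["finger_gap"],st["ft_force"])
P,p,d=snap("wrist","w9",(150,150,350,300),3)
```

```text
9.4833 [ 0.43777384 -0.04068435  0.00083247] 0.03984269033467542 [-0.24231576 -0.43618497  0.28948672]
```

View pics/w9.png

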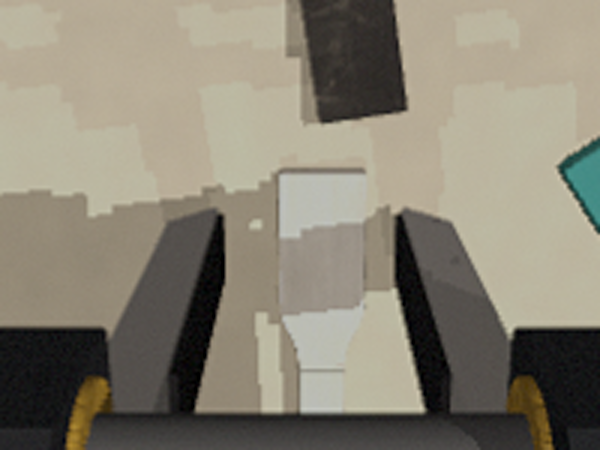

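>>> {"op": "step_arm", "data": {
  "rows": [
    {"x":0,"y":0.0025,"z":0,"twist":0},
    {"x":0,"y":0,"z":0,"twist":0}
  ]
}}

```text
clock: 9.7
tool_pos: [0.4412, -0.0413, 0.0013]
eef_rot: [-0.0, 0.749, 0.663, 0.0]
ft_force: [0.6, -0.4, 0.1]
finger_gap: 0.0399
```

>>> {"op": "step_arm", "data": {
  "rows": [
    {"x":0,"y":0,"z":0,"twist":0},
    {"x":0,"y":0,"z":0,"twist":0},
    {"x":0,"y":0,"z":0,"twist":0},
    {"x":0,"y":0,"z":0,"twist":0},
    {"x":0,"y":0,"z":0,"twist":0}
  ],
  "grip": 0.014,
  "force": 25
}}

```text
clock: 10.12
tool_pos: [0.4408, -0.0413, 0.0014]
eef_rot: [0.0, 0.749, 0.663, 0.0]
ft_force: [-0.2, -0.0, 0.0]
finger_gap: 0.0195
```

Run:
```python
from strip import *
st=r.get_state(); print(st["clock"],st["tool_pos"],st["finger_gap"],st["ft_force"])
P,p,d=snap("wrist","w10",(150,150,350,300),3)
```

```text
10.1167 [ 0.44078132 -0.04125813  0.00139552] 0.019473035850978117 [-0.22762082 -0.04813336  0.01539218]
```

View pics/w10.png

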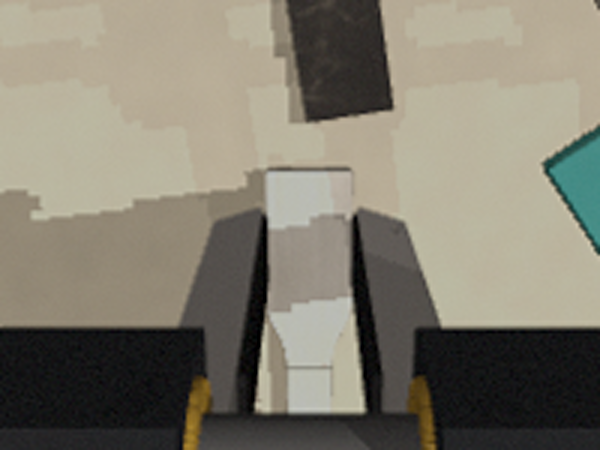

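Gripped flat at 19.5 mm with no side force. Firming the grip and lifting.

>>> {"op": "step_arm", "data": {
  "rows": [
    {"x":0,"y":0,"z":0,"twist":0},
    {"x":0,"y":0,"z":-0.005,"twist":0},
    {"x":0,"y":0,"z":-0.015,"twist":0},
    {"x":0,"y":0,"z":-0.025,"twist":0},
    {"x":0,"y":0,"z":-0.03,"twist":0},
    {"x":0,"y":0,"z":-0.02,"twist":3.15},
    {"x":0,"y":0,"z":-0.01,"twist":3.15},
    {"x":0,"y":0,"z":0,"twist":0},
    {"x":0,"y":0,"z":0,"twist":0}
  ],
  "force": 40
}}

```text
clock: 10.92
tool_pos: [0.441, -0.0414, 0.1067]
eef_rot: [0.001, 0.784, 0.621, 0.0]
ft_force: [-0.5, 0.9, -0.5]
finger_gap: 0.0189
```

Run:
```python
from strip import *
st=r.get_state(); print(st["clock"],st["tool_pos"],st["finger_gap"],st["ft_force"])
P,p,d=snap("wrist","w11",None,1.5)
strip(P,p,(220,30,290,160),False)
P,p,d=snap("scene","s11",(230,100,360,240),5)
```

```text
10.9167 [ 0.44099216 -0.04138216  0.10673583] 0.018939336449284572 [-0.50887868  0.88803505 -0.5245897 ]
[ 220   30   46  130 1830] [449.8  56.5] [ 19.2 127.5] 1.9
axis deg 91.37
len 0.1274 ctr [0.4502 0.0566]
shoulder 40 [0.4489 0.1058] w 0.0173
shoulder -60 [0.4515 0.0058] w 0.0193
```

View pics/w11.png

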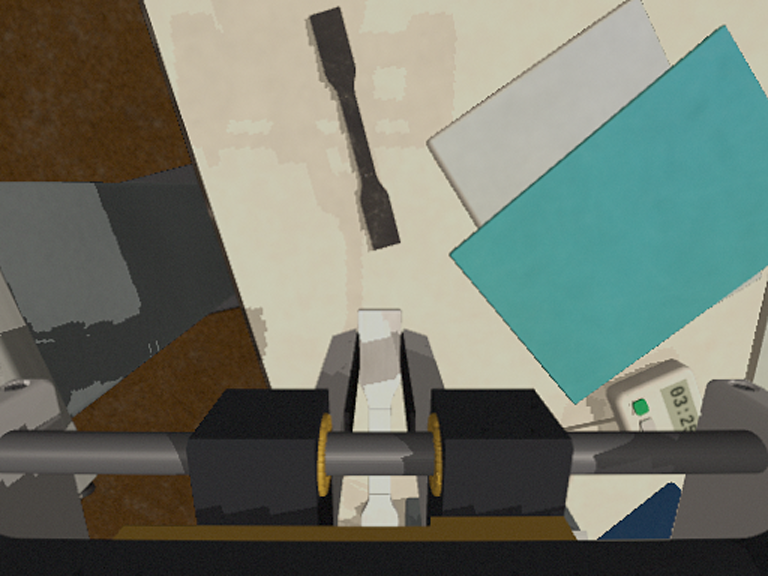

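View pics/s11.png

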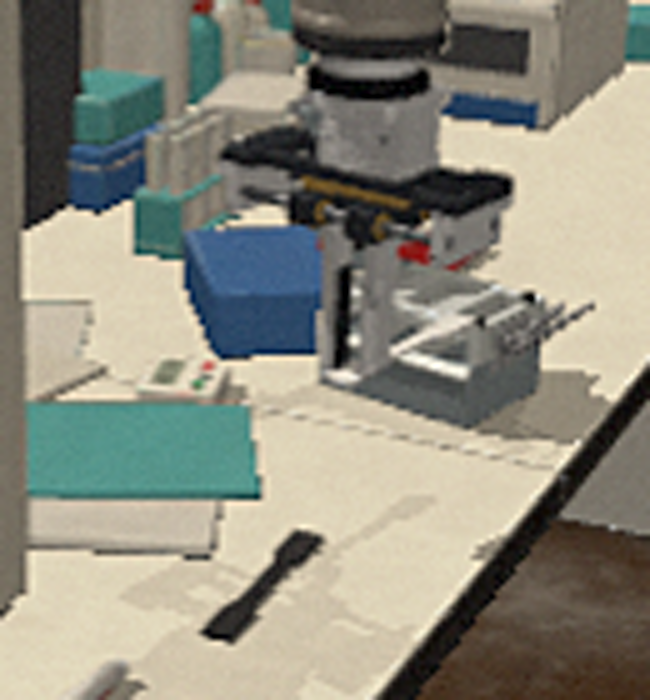

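The strip is held straight in the jaws, outer end at (380,309). I'll move to the pre-insert point in front of channel 3.

```bash
cat >> h.py <<'E'
CX=np.array([.4724,-.2825]); CY=np.radians(-13.26)
def w2c(p): 
    c,s=np.cos(CY),np.sin(CY); d=np.asarray(p)[:2]-CX; return np.array([d[0]*c+d[1]*s,-d[0]*s+d[1]*c])
def c2w(q): 
    c,s=np.cos(CY),np.sin(CY); return CX+np.array([q[0]*c-q[1]*s,q[0]*s+q[1]*c])
def yaw(st): X=q2R(st["eef_rot"])[:,0]; return np.degrees(np.arctan2(X[1],X[0]))
def goto(q,st=None):
    st=st or r.get_state(); Rt=q2R(st["eef_rot"]); d=np.r_[c2w(q)-st["tool_pos"][:2],0]
    print("clock",st["clock"],"tcp",st["tool_pos"].round(4),"cas",w2c(st["tool_pos"]).round(4),"yaw",yaw(st).round(2),"gap",round(st["finger_gap"],4),"F",st["ft_force"].round(1),"-> tool shift",(Rt.T@d).round(4))
E
python3 - <<'E'
from h import *
st=r.get_state(); P=pose("wrist",st)
e=onplane(P,(380/1.5,309/1.5),.1087); print(e, np.linalg.norm(e[:2]-st["tool_pos"][:2]), q2R(st["eef_rot"]).T@(e-st["tool_pos"]))
goto((.045,.195))
E
```

```text
[ 0.44381194 -0.02143776  0.1087    ] 0.020110200239456266 [ 0.020084   -0.00102342 -0.00305536]
clock 11.0167 tcp [ 0.4402 -0.0412  0.1056] cas [-0.0867  0.2275] yaw 76.81 gap 0.0187 F [ 0.1  0.8 -0.8] -> tool shift [-3.260e-02  1.316e-01 -1.000e-04]
```

>>> {"op": "step_arm", "data": {
  "rows": [
    {"x":-0.004,"y":0.0166,"z":0,"twist":0},
    {"x":-0.004,"y":0.0165,"z":0,"twist":0},
    {"x":-0.004,"y":0.0165,"z":0,"twist":0},
    {"x":-0.004,"y":0.0165,"z":0,"twist":0},
    {"x":-0.004,"y":0.0165,"z":0,"twist":0},
    {"x":-0.004,"y":0.0165,"z":0,"twist":0},
    {"x":-0.004,"y":0.0165,"z":0,"twist":0},
    {"x":-0.0046,"y":0.0165,"z":0,"twist":0},
    {"x":0,"y":0,"z":0.025,"twist":0},
    {"x":0,"y":0,"z":0.02,"twist":0},
    {"x":0,"y":0,"z":0,"twist":0},
    {"x":0,"y":0,"z":0,"twist":0}
  ]
}}

```text
clock: 12.02
tool_pos: [0.5606, -0.1028, 0.0598]
eef_rot: [-0.002, 0.784, 0.621, -0.001]
ft_force: [0.7, 0.6, -0.7]
finger_gap: 0.0186
```

Run:
```python
from h import *
goto((.045,.195))
P,p,d=snap("wrist","w12",None,1.5)
P,p,d=snap("scene","s12",(260,100,370,200),6)
```

```text
clock 12.0167 tcp [ 0.5606 -0.1028  0.0598] cas [0.0446 0.1951] yaw 76.78 gap 0.0186 F [ 0.7  0.6 -0.7] -> tool shift [-0.0001  0.0004 -0.    ]
```

View pics/w12.png

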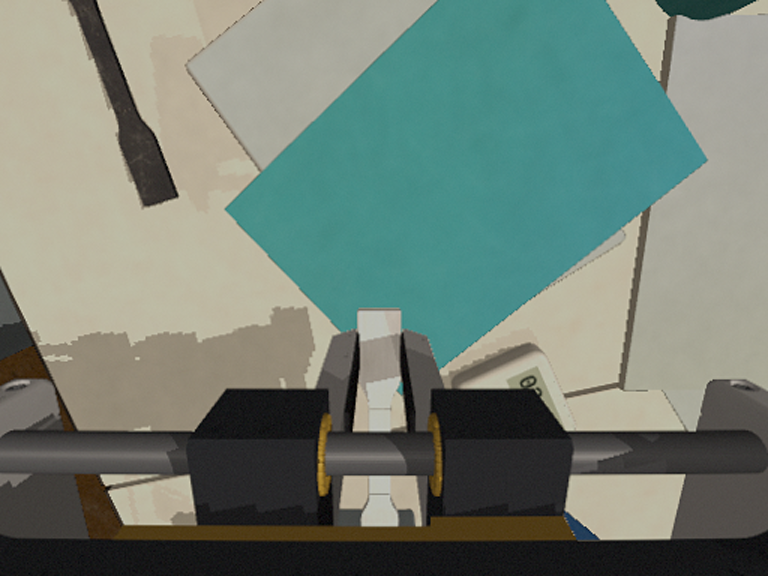

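View pics/s12.png

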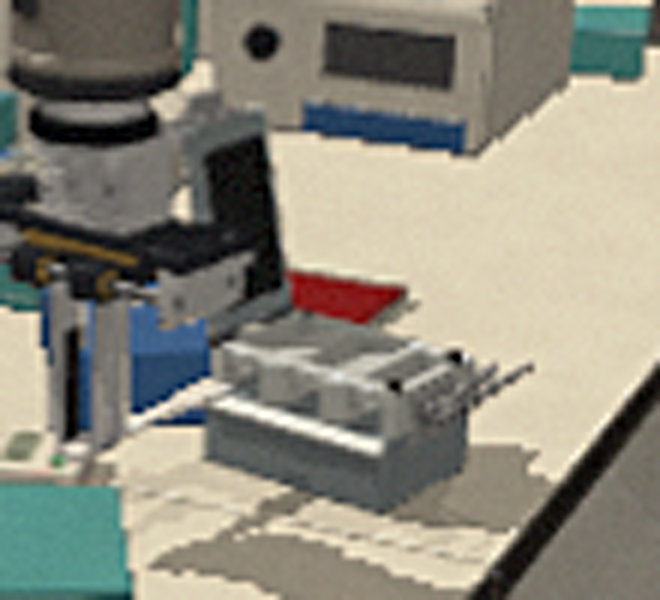

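Run:
```python
from h import *
z=np.load("pics/w12.npz"); P=pose("wrist"); C=cloud(P,z["d"])
for v in list(range(208,250,6))+list(range(318,350,4)):
    q=C[v,248:259]; print(v,np.median(q,0).round(4), w2c(np.median(q,0)).round(4))
```

```text
208 [ 0.5651 -0.0848  0.0644] [0.0449 0.2137]
214 [ 0.564  -0.0892  0.0639] [0.0448 0.2092]
220 [ 0.5631 -0.0935  0.0638] [0.0449 0.2048]
226 [ 0.562  -0.0976  0.0641] [0.0448 0.2005]
232 [ 0.5609 -0.1022  0.064 ] [0.0448 0.1958]
238 [ 0.56   -0.1064  0.0639] [0.0449 0.1915]
244 [ 0.5589 -0.111   0.064 ] [0.0448 0.1868]
318 [ 0.5447 -0.1715  0.0638] [0.045  0.1246]
322 [ 0.5439 -0.1754  0.0635] [0.045  0.1207]
326 [ 0.5439 -0.1787  0.0638] [0.0458 0.1174]
330 [ 0.5421 -0.1826  0.0636] [0.045  0.1132]
334 [ 0.5413 -0.1862  0.0637] [0.0449 0.1095]
338 [ 0.5405 -0.1894  0.0638] [0.045  0.1062]
342 [ 0.5395 -0.1934  0.0635] [0.0449 0.1021]
346 [ 0.5388 -0.1972  0.0637] [0.0451 0.0982]
```

The strip is level (top at 63.7 mm all along) and its axis is at cassette x = 45.0 mm. I'll go down 8 mm and start in.

>>> {"op": "step_arm", "data": {
  "rows": [
    {"x":0,"y":0,"z":0.008,"twist":0},
    {"x":-0.008,"y":0,"z":0,"twist":0},
    {"x":-0.01,"y":0,"z":0,"twist":0},
    {"x":-0.01,"y":0,"z":0,"twist":0},
    {"x":-0.01,"y":0,"z":0,"twist":0},
    {"x":-0.01,"y":0,"z":0,"twist":0},
    {"x":0,"y":0,"z":0,"twist":0}
  ]
}}

```text
clock: 12.7
tool_pos: [0.55, -0.1532, 0.0535]
eef_rot: [0.0, 0.785, 0.619, -0.0]
ft_force: [-0.5, -0.7, -0.1]
finger_gap: 0.0188
```

Run:
```python
from h import *
goto((.045,.092))
P,p,d=snap("top","t13",(340,130,420,220),7)
```

```text
clock 12.7 tcp [ 0.55   -0.1532  0.0535] cas [0.0459 0.1437] yaw 76.53 gap 0.0188 F [-0.5 -0.7 -0.1] -> tool shift [-0.0517 -0.0007  0.    ]
```

View pics/t13.png

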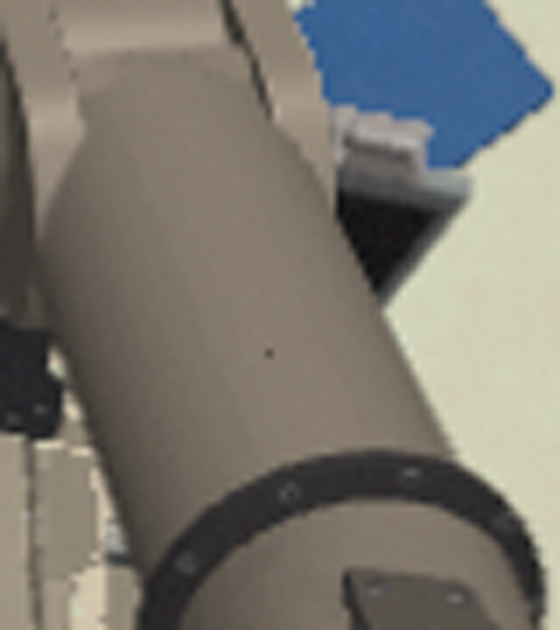

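No contact force, and the inner end is already past the bridge at y ≈ 14 mm. The top view is blocked by the forearm. Going on.

>>> {"op": "step_arm", "data": {
  "rows": [
    {"x":-0.01,"y":0,"z":0,"twist":0},
    {"x":-0.01,"y":0,"z":0,"twist":0},
    {"x":-0.01,"y":0,"z":0,"twist":0},
    {"x":-0.01,"y":0,"z":0.001,"twist":0},
    {"x":-0.006,"y":0,"z":0.001,"twist":0},
    {"x":0,"y":0,"z":0,"twist":0},
    {"x":0,"y":0,"z":0,"twist":0}
  ]
}}

```text
clock: 13.33
tool_pos: [0.5401, -0.1951, 0.0513]
eef_rot: [-0.0, 0.784, 0.62, 0.0]
ft_force: [-0.0, 0.4, -0.2]
finger_gap: 0.0185
```

Run:
```python
from h import *
goto((.045,.092))
P,p,d=snap("wrist","w14",None,1.5)
C=cloud(P,d)
for v in list(range(208,250,8))+list(range(318,350,6)):
    q=C[v,248:259]; print(v,np.median(q,0).round(4), w2c(np.median(q,0)).round(4))
P,p,d=snap("scene","s14",(260,100,370,200),6)
```

```text
clock 13.3333 tcp [ 0.5401 -0.1951  0.0513] cas [0.0458 0.1006] yaw 76.66 gap 0.0185 F [-0.   0.4 -0.2] -> tool shift [-0.0086 -0.0008 -0.    ]
208 [ 0.5432 -0.1769  0.0534] [0.0447 0.1191]
216 [ 0.5417 -0.1828  0.0532] [0.0446 0.113 ]
224 [ 0.5404 -0.1883  0.0532] [0.0446 0.1073]
232 [ 0.5391 -0.194   0.0536] [0.0446 0.1014]
240 [ 0.5376 -0.1999  0.0533] [0.0445 0.0953]
248 [ 0.5363 -0.2061  0.0536] [0.0447 0.0891]
318 [ 0.5245 -0.255   0.0643] [0.0444 0.0387]
324 [ 0.5247 -0.2548  0.0702] [0.0446 0.0389]
330 [ 0.5247 -0.2554  0.0753] [0.0447 0.0383]
336 [ 0.5232 -0.2607  0.0746] [0.0445 0.0329]
342 [ 0.5221 -0.2655  0.0752] [0.0445 0.028 ]
348 [ 0.5159 -0.2916  0.0529] [0.0444 0.0011]
```

View pics/s14.png

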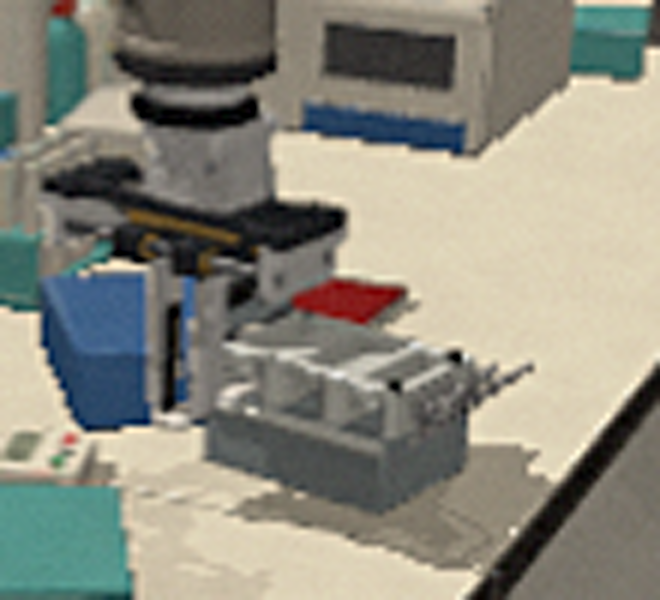

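Run:
```python
from h import *
C=np.load("pics/w2c.npz")["C"].reshape(-1,3)
m=(C[:,2]>.02)&(C[:,2]<.06); q=np.array([w2c(c) for c in C[m]]); k=(q[:,0]>.06)&(q[:,0]<.2)&(q[:,1]<.12)&(q[:,1]>.0)
for y in(.03,.05,.07,.09,.1): 
    kk=k&(abs(q[:,1]-y)<.004); print(y, np.sort(q[kk,0])[3:4])
```

```text
0.03 [0.11688768]
0.05 [0.06065813]
0.07 []
0.09 []
0.1 []
```

>>> {"op": "step_arm", "data": {
  "rows": [
    {"x":-0.004,"y":0,"z":0.001,"twist":0},
    {"x":-0.003,"y":0,"z":0,"twist":0},
    {"x":-0.002,"y":0,"z":0,"twist":0},
    {"x":0,"y":0,"z":0,"twist":0},
    {"x":0,"y":0,"z":0,"twist":0}
  ]
}}

```text
clock: 13.85
tool_pos: [0.5382, -0.2036, 0.0504]
eef_rot: [0.0, 0.784, 0.62, 0.0]
ft_force: [0.2, -0.3, -1.0]
finger_gap: 0.0188
```

Run:
```python
from h import *
goto((.045,.092))
```

```text
clock 13.85 tcp [ 0.5382 -0.2036  0.0504] cas [0.0459 0.0918] yaw 76.7 gap 0.0188 F [ 0.2 -0.3 -1. ] -> tool shift [ 0.0002 -0.0009 -0.    ]
```

>>> {"op": "step_arm", "data": {
  "rows": [
    {"x":-0.001,"y":0,"z":0,"twist":0},
    {"x":-0.001,"y":0,"z":0,"twist":0},
    {"x":0,"y":0,"z":0,"twist":0},
    {"x":0,"y":0,"z":0,"twist":0}
  ]
}}

```text
clock: 14.18
tool_pos: [0.5382, -0.2039, 0.0504]
eef_rot: [-0.0, 0.784, 0.621, 0.001]
ft_force: [2.0, 7.0, -1.0]
finger_gap: 0.0186
```

Run:
```python
from h import *
goto((.045,.092))
P,p,d=snap("wrist","w15",(180,180,330,384),3)
C=cloud(P,d); 
for v in list(range(208,250,10))+list(range(346,362,3)):
    q=C[v,248:259]; print(v,np.median(q,0).round(4), w2c(np.median(q,0)).round(4))
```

```text
clock 14.1833 tcp [ 0.5382 -0.2039  0.0504] cas [0.046  0.0916] yaw 76.78 gap 0.0186 F [ 2.  7. -1.] -> tool shift [ 0.0004 -0.001   0.    ]
208 [ 0.5412 -0.1858  0.0523] [0.0448 0.1099]
218 [ 0.5396 -0.1926  0.0529] [0.0448 0.1029]
228 [ 0.5379 -0.1998  0.0528] [0.0448 0.0955]
238 [ 0.5363 -0.2074  0.0524] [0.0449 0.0877]
248 [ 0.5345 -0.2145  0.0527] [0.0448 0.0804]
346 [ 0.5151 -0.2977  0.0521] [ 0.0451 -0.005 ]
349 [ 0.514  -0.3009  0.0524] [ 0.0447 -0.0084]
352 [ 0.5414 -0.1853  0.1738] [0.0448 0.1104]
355 [ 0.5414 -0.185   0.1749] [0.0448 0.1107]
358 [ 0.5413 -0.1853  0.1759] [0.0447 0.1105]
361 [ 0.5423 -0.1808  0.1807] [0.0447 0.1151]
```

View pics/w15.png

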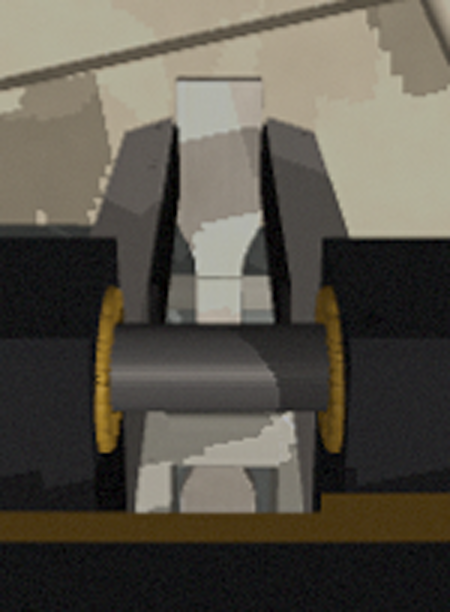

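The wrist feels 7 N from the end stop and the outer end is at y ≈ 111.5 mm (112 expected), so it is home. Releasing and rising.

>>> {"op": "step_arm", "data": {
  "rows": [
    {"x":0,"y":0,"z":0,"twist":0},
    {"x":0,"y":0,"z":0,"twist":0},
    {"x":0,"y":0,"z":0,"twist":0},
    {"x":0,"y":0,"z":-0.015,"twist":0},
    {"x":0,"y":0,"z":-0.03,"twist":0},
    {"x":0,"y":0,"z":-0.03,"twist":0},
    {"x":0.01,"y":0,"z":-0.03,"twist":0},
    {"x":0.02,"y":0,"z":-0.02,"twist":0},
    {"x":0.03,"y":0,"z":0,"twist":0},
    {"x":0.03,"y":0,"z":0,"twist":0},
    {"x":0,"y":0,"z":0,"twist":0}
  ],
  "grip": 0.036
}}

```text
clock: 15.15
tool_pos: [0.5597, -0.1123, 0.1763]
eef_rot: [0.0, 0.782, 0.623, 0.001]
ft_force: [0.3, 0.7, 0.1]
finger_gap: 0.0356
```

Run:
```python
from strip import *
goto((.045,.092))
P,p,d=snap("wrist","w16",None,1.5)
strip(P,p,(60,0,200,180),False)
C=cloud(P,d); np.savez("pics/c16.npz",C=C)
```

```text
clock 15.15 tcp [ 0.5597 -0.1123  0.1763] cas [0.046  0.1857] yaw 77.02 gap 0.0356 F [0.3 0.7 0.1] -> tool shift [-0.0937 -0.0014 -0.0002]
[ 102    0   58  125 1727] [449.6  60.9] [ 20.6 143.3] 1.9
axis deg 92.1
len 0.1433 ctr [0.4496 0.0609]
shoulder 40 [0.4479 0.1131] w 0.0206
shoulder -60 [0.4513 0.0131] w 0.0203
```

View pics/w16.png

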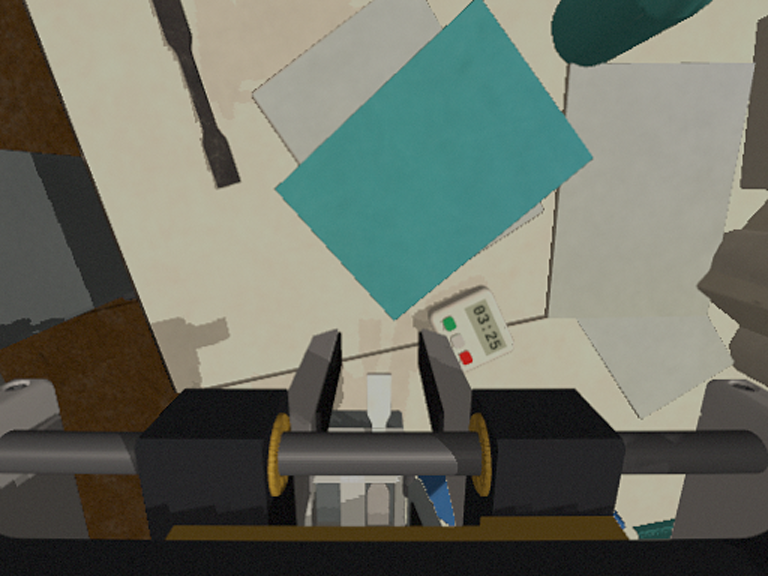

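White strip rests in channel 3. The black strip is undisturbed, at about (195,90) in the picture. Going to its outer shoulder.

>>> {"op": "step_arm", "data": {
  "rows": [
    {"x":0.02,"y":-0.0161,"z":0,"twist":0},
    {"x":0.02,"y":-0.0161,"z":0,"twist":0},
    {"x":0.02,"y":-0.0161,"z":0,"twist":0},
    {"x":0.02,"y":-0.0161,"z":0,"twist":0},
    {"x":0.02,"y":-0.0161,"z":0,"twist":0},
    {"x":0.02,"y":-0.0161,"z":0,"twist":0},
    {"x":0.02,"y":-0.0161,"z":0,"twist":0},
    {"x":0.02,"y":-0.0161,"z":0.01,"twist":0},
    {"x":0.02,"y":-0.0161,"z":0.015,"twist":0},
    {"x":0.02,"y":-0.0161,"z":0.015,"twist":0},
    {"x":0,"y":0,"z":0.015,"twist":-5},
    {"x":0,"y":0,"z":0.015,"twist":-5}
  ],
  "grip": 0.04
}}

```text
clock: 16.2
tool_pos: [0.4474, 0.1141, 0.1049]
eef_rot: [0.0, 0.725, 0.688, 0.0]
ft_force: [1.0, -0.6, -0.7]
finger_gap: 0.0402
```

>>> {"op": "step_arm", "data": {
  "rows": [
    {"x":0,"y":0,"z":0,"twist":-5.1},
    {"x":0,"y":0,"z":0,"twist":0},
    {"x":0,"y":0,"z":0,"twist":0}
  ]
}}

```text
clock: 16.45
tool_pos: [0.4479, 0.113, 0.1054]
eef_rot: [-0.0, 0.697, 0.717, -0.0]
ft_force: [-0.4, -1.0, 0.5]
finger_gap: 0.04
```

Run:
```python
from strip import *
st=r.get_state(); print(st["clock"],st["tool_pos"],yaw(st),st["finger_gap"])
P,p,d=snap("wrist","w17",None,1.5)
strip(P,p,(238,160,272,285),False)
```

```text
16.45 [0.44790623 0.11295927 0.10535399] 91.58707225085247 0.04000030216218827
[ 245  171   19  114 1497] [449.5  71.8] [ 18.9 134.7] 2.2
axis deg 91.72
len 0.1345 ctr [0.4494 0.0718]
shoulder 40 [0.4473 0.1289] w 0.019
shoulder -60 [0.4508 0.029 ] w 0.0174
```

View pics/w17.png

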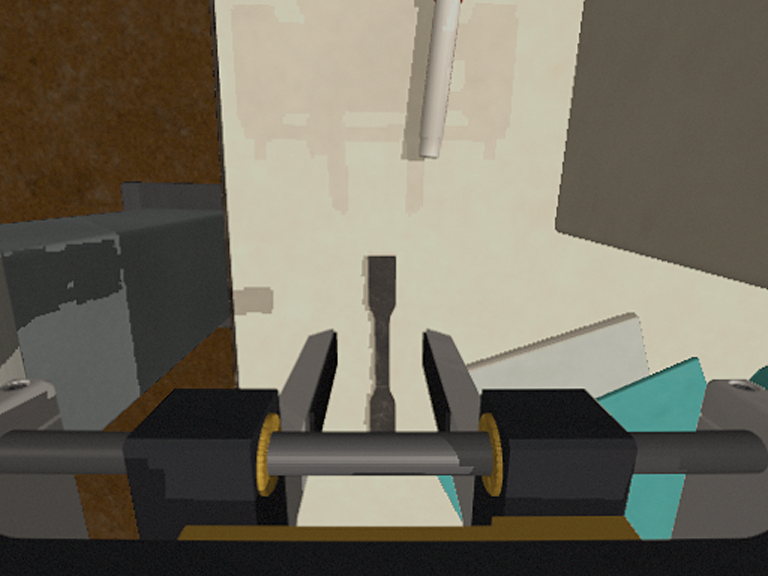

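The black strip is centred, outer end at (380,257). Descending with a 6 mm move outward.

>>> {"op": "step_arm", "data": {
  "rows": [
    {"x":0.006,"y":0,"z":0.03,"twist":0},
    {"x":0,"y":0,"z":0.03,"twist":0},
    {"x":0,"y":0,"z":0.025,"twist":0},
    {"x":0,"y":0,"z":0.013,"twist":0},
    {"x":0,"y":0,"z":0.006,"twist":0},
    {"x":0,"y":0,"z":0,"twist":0},
    {"x":0,"y":0,"z":0,"twist":0},
    {"x":0,"y":0,"z":0,"twist":0}
  ]
}}

```text
clock: 17.17
tool_pos: [0.4482, 0.1197, 0.0021]
eef_rot: [0.0, 0.696, 0.718, 0.001]
ft_force: [0.1, 0.9, 0.9]
finger_gap: 0.04
```

Run:
```python
from strip import *
st=r.get_state(); print(st["clock"],st["tool_pos"],yaw(st),st["finger_gap"],st["ft_force"])
P,p,d=snap("wrist","w18",(150,150,350,300),3)
```

```text
17.1667 [0.44823063 0.11966809 0.00211764] 91.71232210470033 0.03995321367715345 [0.12588448 0.91105938 0.86059607]
```

View pics/w18.png

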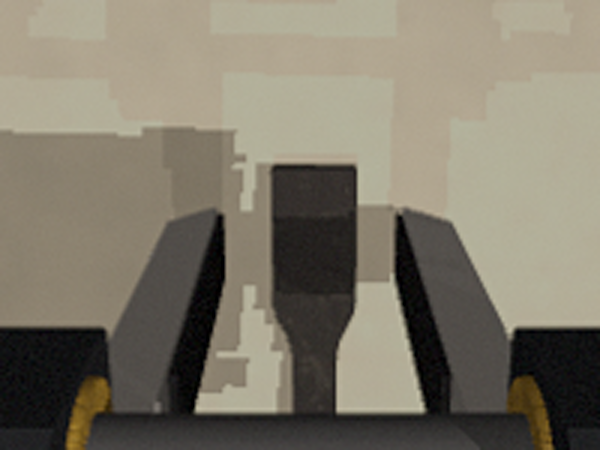

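Well centred (strip at 314, jaw middle at 310). I'll go down 1 mm more and close.

>>> {"op": "step_arm", "data": {
  "rows": [
    {"x":0,"y":0.0008,"z":0.001,"twist":0},
    {"x":0,"y":0,"z":0,"twist":0},
    {"x":0,"y":0,"z":0,"twist":0}
  ]
}}

```text
clock: 17.47
tool_pos: [0.4486, 0.1197, 0.0006]
eef_rot: [0.0, 0.696, 0.718, 0.0]
ft_force: [0.0, 0.6, -0.3]
finger_gap: 0.0396
```

>>> {"op": "step_arm", "data": {
  "rows": [
    {"x":0,"y":0,"z":0,"twist":0},
    {"x":0,"y":0,"z":0,"twist":0},
    {"x":0,"y":0,"z":0,"twist":0},
    {"x":0,"y":0,"z":0,"twist":0},
    {"x":0,"y":0,"z":0,"twist":0}
  ],
  "grip": 0.014,
  "force": 25
}}

```text
clock: 17.88
tool_pos: [0.4483, 0.1197, 0.0004]
eef_rot: [-0.0, 0.696, 0.718, 0.0]
ft_force: [0.2, -0.5, -0.6]
finger_gap: 0.0194
```

Run:
```python
from strip import *
st=r.get_state(); print(st["clock"],st["tool_pos"],yaw(st),st["finger_gap"],st["ft_force"])
P,p,d=snap("wrist","w19",(150,150,350,300),3)
```

```text
17.8833 [4.48280494e-01 1.19735487e-01 3.97834286e-04] 91.80198914946365 0.01940554590968372 [ 0.21069986 -0.5490302  -0.60256118]
```

View pics/w19.png

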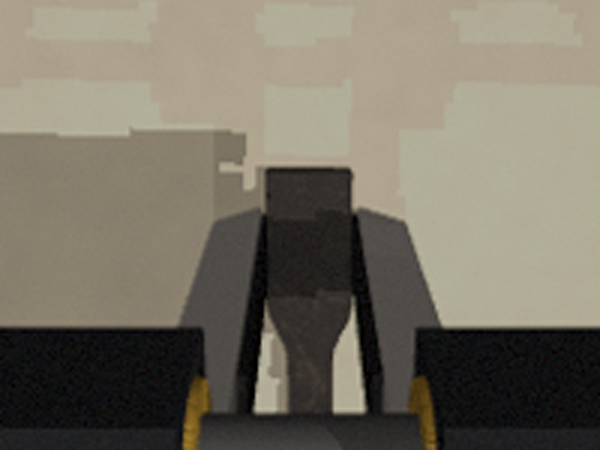

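Gripped at 19.4 mm. Lifting and turning to the cassette's direction.

>>> {"op": "step_arm", "data": {
  "rows": [
    {"x":0,"y":0,"z":0,"twist":0},
    {"x":0,"y":0,"z":-0.005,"twist":0},
    {"x":0,"y":0,"z":-0.015,"twist":0},
    {"x":0,"y":0,"z":-0.025,"twist":0},
    {"x":0,"y":0,"z":-0.03,"twist":3},
    {"x":0,"y":0,"z":-0.025,"twist":4},
    {"x":0,"y":0,"z":-0.01,"twist":4},
    {"x":0,"y":0,"z":0,"twist":4},
    {"x":0,"y":0,"z":0,"twist":0},
    {"x":0,"y":0,"z":0,"twist":0}
  ],
  "force": 40
}}

```text
clock: 18.77
tool_pos: [0.4482, 0.1197, 0.1106]
eef_rot: [0.0, 0.783, 0.622, 0.0]
ft_force: [-0.4, 0.6, -0.6]
finger_gap: 0.019
```

Run:
```python
from strip import *
goto((-.045,.197))
P,p,d=snap("wrist","w20",(150,150,350,360),2.5)
C=cloud(P,d)
for v in list(range(208,250,10))+list(range(318,350,6)):
    q=C[v,249:258]; print(v,np.median(q,0).round(4), w2c(np.median(q,0)).round(4))
```

```text
clock 18.7667 tcp [0.4482 0.1197 0.1106] cas [-0.1158  0.3859] yaw 76.94 gap 0.019 F [-0.4  0.6 -0.6] -> tool shift [-0.1892  0.0702  0.    ]
208 [0.4511 0.138  0.114 ] [-0.1172  0.4044]
218 [0.4496 0.1311 0.1137] [-0.117   0.3974]
228 [0.4479 0.1239 0.1139] [-0.1171  0.39  ]
238 [0.4462 0.1167 0.1139] [-0.1171  0.3826]
248 [0.4446 0.1095 0.1136] [-0.117   0.3752]
318 [0.4313 0.0521 0.1137] [-0.1167  0.3163]
324 [0.4302 0.0465 0.1135] [-0.1165  0.3106]
330 [0.4287 0.0415 0.1135] [-0.1168  0.3054]
336 [0.4274 0.0355 0.1137] [-0.1167  0.2992]
342 [0.4263 0.0303 0.1138] [-0.1166  0.2939]
348 [0.425  0.0247 0.1138] [-0.1166  0.2881]
```

View pics/w20.png

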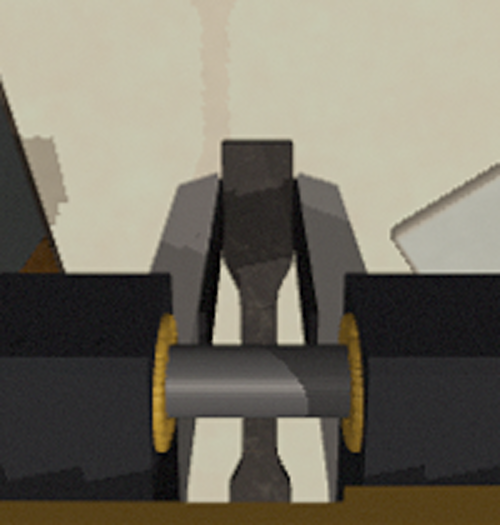

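>>> {"op": "step_arm", "data": {
  "rows": [
    {"x":-0.021,"y":0.0079,"z":0,"twist":0},
    {"x":-0.021,"y":0.0079,"z":0,"twist":0},
    {"x":-0.021,"y":0.0079,"z":0,"twist":0},
    {"x":-0.021,"y":0.0079,"z":0,"twist":0},
    {"x":-0.021,"y":0.0079,"z":0,"twist":0},
    {"x":-0.021,"y":0.0079,"z":0,"twist":0},
    {"x":-0.021,"y":0.0079,"z":0.015,"twist":0},
    {"x":-0.021,"y":0.0079,"z":0.015,"twist":0},
    {"x":-0.021,"y":0.0079,"z":0.015,"twist":0},
    {"x":0,"y":0,"z":0.006,"twist":0.2},
    {"x":0,"y":0,"z":0,"twist":0},
    {"x":0,"y":0,"z":0,"twist":0}
  ]
}}

```text
clock: 19.82
tool_pos: [0.474, -0.0797, 0.059]
eef_rot: [-0.001, 0.784, 0.62, -0.0]
ft_force: [-0.0, 0.1, 0.3]
finger_gap: 0.019
```

Run:
```python
from strip import *
goto((-.045,.197))
P,p,d=snap("wrist","w21",(150,150,350,360),2.5)
C=cloud(P,d)
for v in list(range(208,250,10))+list(range(318,350,6)):
    q=C[v,249:258]; print(v,np.median(q,0).round(4), w2c(np.median(q,0)).round(4))
P,p,d=snap("top","t21",(340,130,420,220),7)
```

```text
clock 19.8167 tcp [ 0.474  -0.0797  0.059 ] cas [-0.045   0.1978] yaw 76.7 gap 0.019 F [-0.   0.1  0.3] -> tool shift [-0.0008  0.     -0.    ]
208 [ 0.4771 -0.0611  0.0622] [-0.0462  0.2165]
218 [ 0.4753 -0.0684  0.0621] [-0.0463  0.2091]
228 [ 0.4738 -0.0754  0.0624] [-0.0462  0.2019]
238 [ 0.4719 -0.0827  0.0621] [-0.0463  0.1944]
248 [ 0.4703 -0.0901  0.0614] [-0.0462  0.1868]
318 [ 0.4567 -0.1472  0.0626] [-0.0463  0.1281]
324 [ 0.4554 -0.1527  0.0623] [-0.0463  0.1225]
330 [ 0.4542 -0.1579  0.0622] [-0.0463  0.1171]
336 [ 0.453  -0.1635  0.0617] [-0.0462  0.1114]
342 [ 0.4518 -0.169   0.0623] [-0.0461  0.1058]
348 [ 0.4505 -0.1746  0.0622] [-0.0461  0.0999]
```

View pics/t21.png

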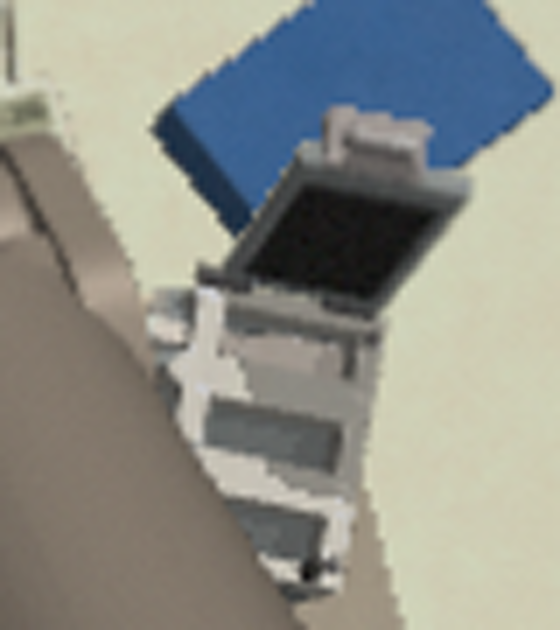

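The black strip is level and straight, 1.2 mm off the channel centre. I'll correct that and insert.

>>> {"op": "step_arm", "data": {
  "rows": [
    {"x":0,"y":0.0011,"z":0.0065,"twist":0},
    {"x":-0.01,"y":0,"z":0,"twist":0},
    {"x":-0.01,"y":0,"z":0,"twist":0},
    {"x":-0.01,"y":0,"z":0,"twist":0},
    {"x":-0.01,"y":0,"z":0,"twist":0},
    {"x":-0.01,"y":0,"z":0,"twist":0},
    {"x":0,"y":0,"z":0,"twist":0}
  ]
}}

```text
clock: 20.5
tool_pos: [0.4632, -0.132, 0.0529]
eef_rot: [0.0, 0.786, 0.619, -0.0]
ft_force: [0.6, -0.6, 0.2]
finger_gap: 0.0189
```

>>> {"op": "step_arm", "data": {
  "rows": [
    {"x":-0.01,"y":0,"z":0,"twist":0},
    {"x":-0.01,"y":0,"z":0,"twist":0},
    {"x":-0.01,"y":0,"z":0,"twist":0},
    {"x":-0.01,"y":0,"z":0,"twist":0},
    {"x":-0.008,"y":0,"z":0.0015,"twist":0},
    {"x":0,"y":0,"z":0,"twist":0},
    {"x":0,"y":0,"z":0,"twist":0}
  ]
}}

```text
clock: 21.08
tool_pos: [0.4526, -0.1765, 0.0512]
eef_rot: [-0.0, 0.785, 0.619, -0.0]
ft_force: [-0.5, 0.5, -0.3]
finger_gap: 0.0187
```

Run:
```python
from strip import *
goto((-.045,.092))
P,p,d=snap("wrist","w22",(150,150,350,360),2.5)
C=cloud(P,d)
for v in list(range(208,250,10))+list(range(318,354,3)):
    q=C[v,249:258]; print(v,np.median(q,0).round(4), w2c(np.median(q,0)).round(4))
```

```text
clock 21.0833 tcp [ 0.4526 -0.1765  0.0512] cas [-0.0436  0.0987] yaw 76.55 gap 0.0187 F [-0.5  0.5 -0.3] -> tool shift [-0.0067 -0.0013 -0.    ]
208 [ 0.4557 -0.1578  0.0546] [-0.0448  0.1175]
218 [ 0.4541 -0.1647  0.0546] [-0.0448  0.1105]
228 [ 0.4523 -0.1722  0.0542] [-0.0449  0.1027]
238 [ 0.4506 -0.1794  0.0544] [-0.0449  0.0954]
248 [ 0.4489 -0.1867  0.0544] [-0.0449  0.0878]
318 [ 0.4378 -0.2338  0.0671] [-0.0449  0.0395]
321 [ 0.4383 -0.2337  0.0699] [-0.0444  0.0397]
324 [ 0.4377 -0.2336  0.0732] [-0.045   0.0397]
327 [ 0.4374 -0.2349  0.0747] [-0.045   0.0383]
330 [ 0.4368 -0.2371  0.0748] [-0.0451  0.036 ]
333 [ 0.4363 -0.2396  0.0747] [-0.045   0.0335]
336 [ 0.4357 -0.2419  0.075 ] [-0.0451  0.0311]
339 [ 0.4351 -0.2445  0.0747] [-0.045   0.0284]
342 [ 0.4345 -0.2468  0.0748] [-0.0451  0.0261]
345 [ 0.4294 -0.268   0.0544] [-0.0452  0.0042]
348 [ 0.4287 -0.2715  0.0541] [-0.0451  0.0006]
351 [ 0.4559 -0.1575  0.1745] [-0.0447  0.1179]
```

View pics/w22.png

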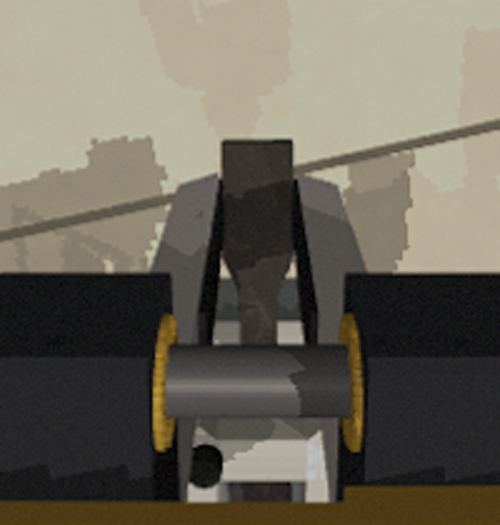

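>>> {"op": "step_arm", "data": {
  "rows": [
    {"x":-0.003,"y":0,"z":0.001,"twist":0},
    {"x":-0.002,"y":0,"z":0.0005,"twist":0},
    {"x":-0.001,"y":0,"z":0,"twist":0},
    {"x":-0.001,"y":0,"z":0,"twist":0},
    {"x":-0.001,"y":0,"z":0,"twist":0},
    {"x":0,"y":0,"z":0,"twist":0},
    {"x":0,"y":0,"z":0,"twist":0}
  ]
}}

```text
clock: 21.72
tool_pos: [0.4512, -0.1831, 0.0499]
eef_rot: [-0.0, 0.785, 0.62, 0.0]
ft_force: [1.4, 5.0, -0.4]
finger_gap: 0.0191
```

Run:
```python
from strip import *
goto((-.045,.092))
```

```text
clock 21.7167 tcp [ 0.4512 -0.1831  0.0499] cas [-0.0434  0.0919] yaw 76.65 gap 0.0191 F [ 1.4  5.  -0.4] -> tool shift [ 0.0001 -0.0016 -0.    ]
```

It meets the end stop (5 N at y = 91.9 mm, same as the first strip). Releasing and rising to look.

>>> {"op": "step_arm", "data": {
  "rows": [
    {"x":0,"y":0,"z":0,"twist":0},
    {"x":0,"y":0,"z":0,"twist":0},
    {"x":0,"y":0,"z":0,"twist":0},
    {"x":0,"y":0,"z":-0.015,"twist":0},
    {"x":0,"y":0,"z":-0.03,"twist":0},
    {"x":0,"y":0,"z":-0.035,"twist":0},
    {"x":0,"y":0,"z":-0.035,"twist":0},
    {"x":0,"y":0,"z":-0.035,"twist":0},
    {"x":0,"y":0,"z":-0.035,"twist":0},
    {"x":0,"y":0,"z":-0.03,"twist":0},
    {"x":0,"y":0,"z":0,"twist":0}
  ],
  "grip": 0.036
}}

```text
clock: 22.63
tool_pos: [0.4531, -0.1847, 0.2706]
eef_rot: [0.004, 0.785, 0.62, 0.002]
ft_force: [0.8, -0.1, 0.4]
finger_gap: 0.0361
```

>>> {"op": "step_arm", "data": {
  "rows": [
    {"x":0,"y":0.02,"z":0,"twist":0},
    {"x":0,"y":0.025,"z":0,"twist":0},
    {"x":0,"y":0,"z":0,"twist":0},
    {"x":0,"y":0,"z":0,"twist":0}
  ]
}}

```text
clock: 22.97
tool_pos: [0.495, -0.1944, 0.2642]
eef_rot: [-0.001, 0.785, 0.62, -0.0]
ft_force: [0.1, 0.4, 0.2]
finger_gap: 0.0358
```

Run:
```python
from strip import *
goto((-.045,.092))
P,p,d=snap("wrist","w23",(120,120,390,384),2.2)
C=cloud(P,d); np.savez("pics/c23.npz",C=C)
for l in "strip_1_mid lid_edge keeper lever_tip bail_bar".split():
    for f in r.find_in(l,"wrist")[:3]:
        u,v=map(int,f["uv"]); print(l,np.round(f["uv"],1),round(f["confidence"],2),np.round(C[v,u],3),w2c(C[v,u]).round(3))
snap("scene","s23",(260,100,370,200),6)
```

```text
clock 22.9667 tcp [ 0.495  -0.1944  0.2642] cas [0.0018 0.091 ] yaw 76.62 gap 0.0358 F [0.1 0.4 0.2] -> tool shift [ 0.0009 -0.0468  0.    ]
strip_1_mid [221.6 186.2] 0.62 [ 0.444 -0.199  0.051] [-0.047  0.075]
strip_1_mid [170.6 241.5] 0.27 [ 0.36  -0.251  0.091] [-0.117  0.005]
lid_edge [320.6 243.1] 0.96 [ 0.557 -0.277  0.141] [0.081 0.025]
lid_edge [281.7 181.4] 0.69 [ 0.532 -0.212  0.05 ] [0.042 0.082]
keeper [317.9 244.3] 0.73 [ 0.554 -0.28   0.136] [0.079 0.021]
lever_tip [188.4 237.5] 0.96 [ 0.382 -0.255  0.08 ] [-0.094  0.006]
bail_bar [176.5 229.2] 0.74 [ 0.337 -0.266 -0.001] [-0.135 -0.015]
```

View pics/w23.png

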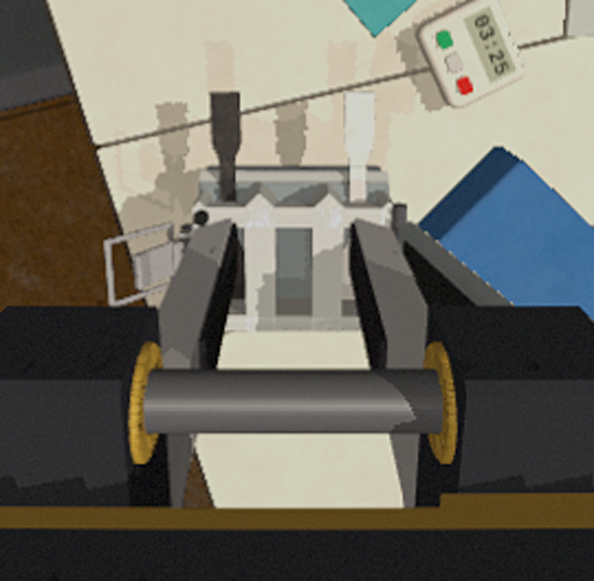

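View pics/s23.png

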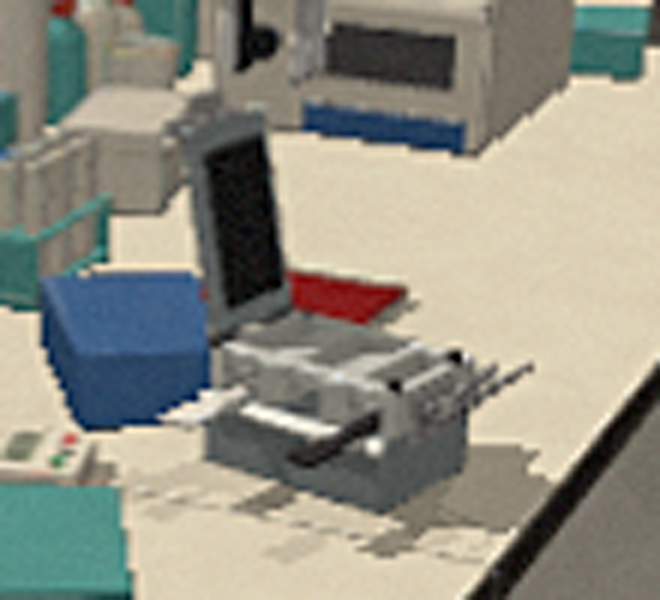

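Run:
```python
from strip import *
P=pose("wrist")
for u in(225,359): print(w2c(onplane(P,(120+u/2.2,120+92/2.2),.0516)).round(4))
C=np.load("pics/c23.npz")["C"]
# lid and keeper: points z>.09, cassette coords
Q=C.reshape(-1,3); q=np.array([w2c(c) for c in Q]); m=(q[:,0]>.055)&(q[:,0]<.16)&(abs(q[:,1])<.06)&(Q[:,2]>.09)&(Q[:,2]<.25)
print(m.sum(), q[m].min(0),q[m].max(0),Q[m,2].max())
# top camera lid
P,p,d=snap("top","t24",(340,130,420,220),7); T=cloud(P,d).reshape(-1,3); q=np.array([w2c(c) for c in T[:]])
m=(q[:,0]>.055)&(q[:,0]<.16)&(abs(q[:,1])<.06)&(T[:,2]>.1)&(T[:,2]<.25)
for z0 in np.arange(.1,.25,.01):
    k=m&(abs(T[:,2]-z0-.005)<.005); 
    if k.sum(): print(z0.round(2),k.sum(),np.percentile(q[k,0],[5,50,95]).round(3),np.percentile(q[k,1],[5,95]).round(3))
```

```text
[-0.0448  0.1106]
[0.0435 0.1105]
919 [ 0.06867247 -0.00113717] [0.10384028 0.03198045] 0.19128239950412723
```

View pics/t24.png

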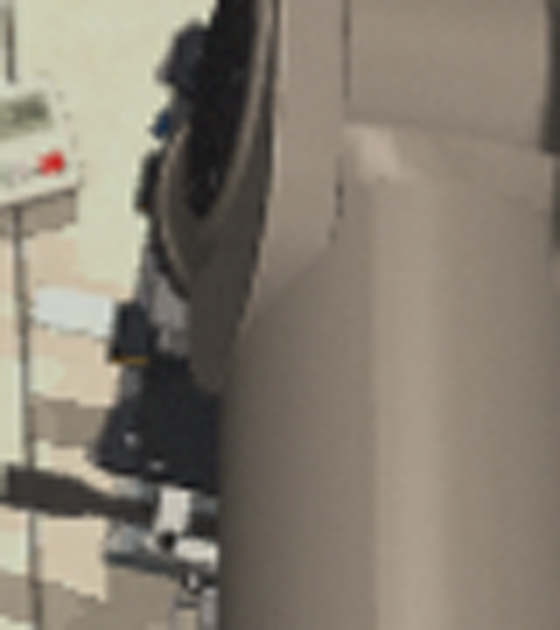

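Both outer ends read y = 110.5 mm (112 ± 2 expected), so both strips are home. For the lid I'll close the fingers and go behind it over the top.

>>> {"op": "step_arm", "data": {
  "rows": [
    {"x":0,"y":0.01,"z":-0.005,"twist":0},
    {"x":0,"y":0.02,"z":0,"twist":0},
    {"x":-0.01,"y":0.02,"z":0,"twist":0},
    {"x":-0.01,"y":0.02,"z":0,"twist":0},
    {"x":-0.01,"y":0.02,"z":0,"twist":0},
    {"x":-0.01,"y":0.02,"z":0,"twist":0},
    {"x":-0.01,"y":0.02,"z":0,"twist":0},
    {"x":-0.013,"y":0.02,"z":0,"twist":0},
    {"x":0,"y":0.01,"z":0,"twist":0},
    {"x":0,"y":0,"z":0,"twist":0},
    {"x":0,"y":0,"z":0,"twist":0}
  ],
  "grip": 0.0,
  "force": 40
}}

```text
clock: 24.28
tool_pos: [0.6356, -0.2919, 0.2694]
eef_rot: [-0.001, 0.785, 0.62, 0.0]
ft_force: [0.1, 1.0, -0.4]
finger_gap: 0.0005
```

Run:
```python
from strip import *
goto((.16,.028))
P,p,d=snap("wrist","w25",None,1.5); C=cloud(P,d).reshape(-1,3)
q=np.array([w2c(c) for c in C]); m=(q[:,0]>.06)&(q[:,0]<.16)&(abs(q[:,1])<.06)&(C[:,2]>.1)&(C[:,2]<.235)
for z0 in np.arange(.1,.235,.015):
    k=m&(abs(C[:,2]-z0)<.0075)
    if k.sum(): print(z0.round(3),k.sum(),np.percentile(q[k,0],[2,50,98]).round(3),np.percentile(q[k,1],[2,98]).round(3))
snap("scene","s25",(260,80,370,200),5)
```

```text
clock 24.2833 tcp [ 0.6356 -0.2919  0.2694] cas [0.161  0.0283] yaw 76.64 gap 0.0005 F [ 0.1  1.  -0.4] -> tool shift [-0.0003 -0.001   0.    ]
0.1 14 [0.072 0.077 0.086] [0.023 0.031]
0.115 28 [0.074 0.082 0.088] [0.023 0.031]
0.13 33 [0.076 0.084 0.091] [0.023 0.031]
0.145 38 [0.08  0.088 0.095] [0.023 0.031]
0.16 37 [0.084 0.092 0.099] [0.024 0.031]
0.175 62 [0.088 0.097 0.105] [-0.038  0.031]
0.19 178 [0.09  0.093 0.122] [-0.033  0.031]
0.205 1198 [0.096 0.11  0.125] [-0.026  0.03 ]
0.22 325 [0.108 0.112 0.117] [-0.016  0.014]
```

View pics/w25.png

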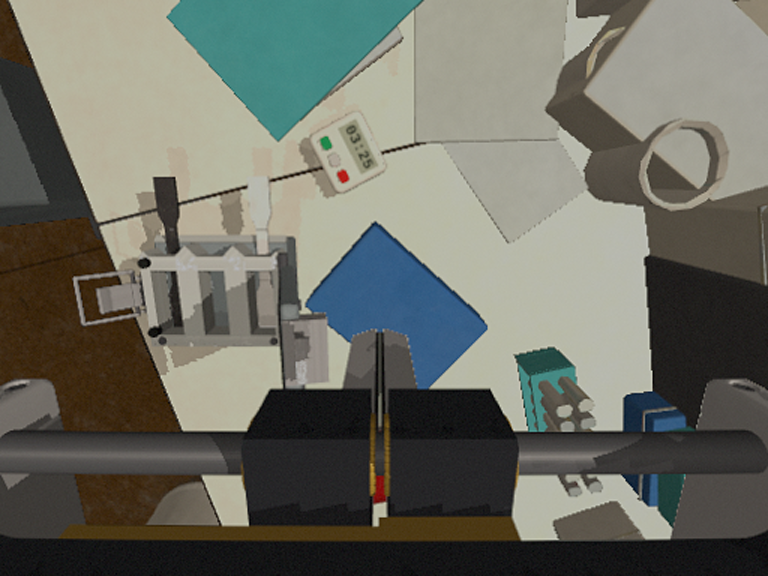

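View pics/s25.png

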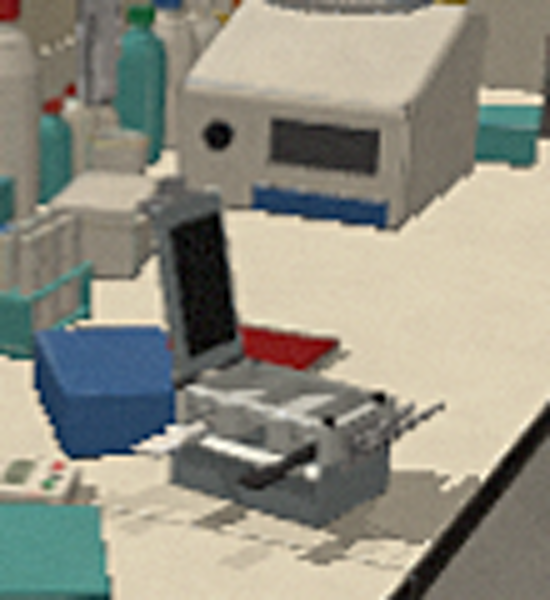

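The lid stands at about 1.8 rad, with the keeper out to x = 125 mm at z = 205 mm; both strips sit deep in their channels. I'll work out the closing arc.

Run:
```python
import numpy as np
pr=None
for t in list(np.arange(1.75,.0,-.1))+[.04,.0]:
    rr=100
    x=66.5-rr*np.cos(t)+12*np.sin(t)+12.5; z=76+rr*np.sin(t)+12*np.cos(t)
    print(round(t,2),round(x,1),round(z,1),None if pr is None else (round(x-pr[0],1),round(pr[1]-z,1))); pr=(x,z)
```

```text
1.75 108.6 172.3 None
1.65 98.9 174.7 (np.float64(-9.8), np.float64(-2.5))
1.55 88.9 176.2 (np.float64(-10.0), np.float64(-1.5))
1.45 78.9 176.7 (np.float64(-10.1), np.float64(-0.5))
1.35 68.8 176.2 (np.float64(-10.1), np.float64(0.5))
1.25 58.9 174.7 (np.float64(-10.0), np.float64(1.5))
1.15 49.1 172.2 (np.float64(-9.8), np.float64(2.5))
1.05 39.7 168.7 (np.float64(-9.5), np.float64(3.5))
0.95 30.6 164.3 (np.float64(-9.1), np.float64(4.4))
0.85 22.0 159.0 (np.float64(-8.6), np.float64(5.3))
0.75 14.0 152.9 (np.float64(-8.0), np.float64(6.1))
0.65 6.7 146.1 (np.float64(-7.4), np.float64(6.9))
0.55 0.0 138.5 (np.float64(-6.6), np.float64(7.6))
0.45 -5.8 130.3 (np.float64(-5.8), np.float64(8.2))
0.35 -10.8 121.6 (np.float64(-5.0), np.float64(8.7))
0.25 -14.9 112.4 (np.float64(-4.1), np.float64(9.2))
0.15 -18.1 102.8 (np.float64(-3.2), np.float64(9.6))
0.05 -20.3 93.0 (np.float64(-2.2), np.float64(9.8))
0.04 -20.4 92.0 (np.float64(-0.2), np.float64(1.0))
0.0 -21.0 88.0 (np.float64(-0.6), np.float64(4.0))
```

>>> {"op": "step_arm", "data": {
  "rows": [
    {"x":0,"y":0,"z":0.03,"twist":0},
    {"x":0,"y":0,"z":0.03,"twist":0},
    {"x":0,"y":0,"z":0.03,"twist":0},
    {"x":0,"y":-0.01,"z":0.01,"twist":0},
    {"x":0,"y":-0.02,"z":0,"twist":0},
    {"x":0,"y":-0.012,"z":0,"twist":0},
    {"x":0,"y":0,"z":0,"twist":0},
    {"x":0,"y":0,"z":0,"twist":0}
  ]
}}

```text
clock: 25.05
tool_pos: [0.5946, -0.2828, 0.1708]
eef_rot: [0.001, 0.785, 0.62, 0.0]
ft_force: [-0.6, 0.2, -0.3]
finger_gap: 0.0006
```

>>> {"op": "step_arm", "data": {
  "rows": [
    {"x":0,"y":-0.008,"z":0,"twist":0},
    {"x":0,"y":-0.008,"z":0,"twist":0},
    {"x":0,"y":-0.008,"z":0,"twist":0},
    {"x":0,"y":-0.008,"z":0,"twist":0},
    {"x":0,"y":-0.008,"z":0,"twist":0},
    {"x":0,"y":-0.008,"z":0,"twist":0}
  ]
}}

```text
clock: 25.55
tool_pos: [0.5473, -0.2715, 0.1698]
eef_rot: [-0.0, 0.785, 0.62, -0.0]
ft_force: [2.4, 0.5, -1.2]
finger_gap: 0.0007
```

Run:
```python
from strip import *
goto((.0,.028))
snap("scene","s26",(260,80,370,200),5)
```

```text
clock 25.55 tcp [ 0.5473 -0.2715  0.1698] cas [0.0704 0.0279] yaw 76.61 gap 0.0007 F [ 2.4  0.5 -1.2] -> tool shift [-0.     -0.0704  0.    ]
```

View pics/s26.png

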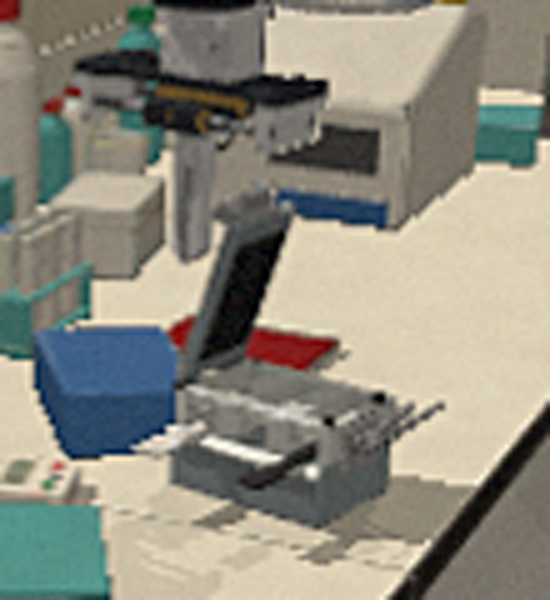

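The lid follows with only 2.4 N. Following the arc.

>>> {"op": "step_arm", "data": {
  "rows": [
    {"x":0,"y":-0.01,"z":0.001,"twist":0},
    {"x":0,"y":-0.01,"z":0.002,"twist":0},
    {"x":0,"y":-0.0095,"z":0.003,"twist":0},
    {"x":0,"y":-0.009,"z":0.004,"twist":0},
    {"x":0,"y":-0.0086,"z":0.005,"twist":0},
    {"x":0,"y":-0.008,"z":0.006,"twist":0},
    {"x":0,"y":-0.0074,"z":0.007,"twist":0},
    {"x":0,"y":-0.0066,"z":0.0075,"twist":0},
    {"x":0,"y":-0.0058,"z":0.008,"twist":0},
    {"x":0,"y":-0.005,"z":0.009,"twist":0},
    {"x":0,"y":0,"z":0,"twist":0}
  ]
}}

```text
clock: 26.52
tool_pos: [0.4685, -0.2527, 0.1152]
eef_rot: [-0.001, 0.785, 0.62, -0.001]
ft_force: [0.2, 0.4, -0.6]
finger_gap: 0.0004
```

Run:
```python
from strip import *
goto((-.02,.028))
snap("scene","s27",(260,80,370,200),5)
```

```text
clock 26.5167 tcp [ 0.4685 -0.2527  0.1152] cas [-0.0107  0.0281] yaw 76.6 gap 0.0004 F [ 0.2  0.4 -0.6] -> tool shift [-0.0001 -0.0093  0.    ]
```

View pics/s27.png

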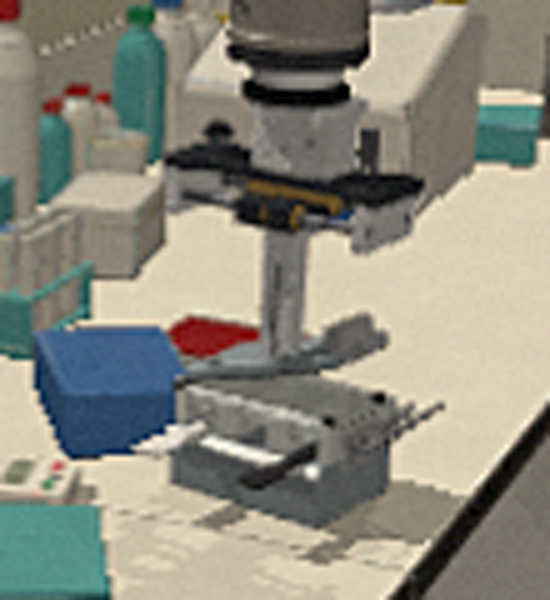

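>>> {"op": "step_arm", "data": {
  "rows": [
    {"x":0,"y":-0.004,"z":0.008,"twist":0},
    {"x":0,"y":-0.003,"z":0.008,"twist":0},
    {"x":0,"y":-0.002,"z":0.004,"twist":0},
    {"x":0,"y":0,"z":0.002,"twist":0},
    {"x":0,"y":0,"z":0,"twist":0},
    {"x":0,"y":0,"z":0,"twist":0}
  ]
}}

```text
clock: 27.07
tool_pos: [0.4617, -0.2512, 0.0953]
eef_rot: [-0.0, 0.785, 0.62, -0.0]
ft_force: [-0.1, 0.4, -0.5]
finger_gap: 0.0007
```

>>> {"op": "step_arm", "data": {
  "rows": [
    {"x":0,"y":0,"z":0.002,"twist":0},
    {"x":0,"y":0,"z":0,"twist":0},
    {"x":0,"y":0,"z":0,"twist":0}
  ]
}}

```text
clock: 27.32
tool_pos: [0.4618, -0.2512, 0.0934]
eef_rot: [0.0, 0.785, 0.62, 0.0]
ft_force: [0.6, -0.9, 0.7]
finger_gap: 0.0005
```

>>> {"op": "step_arm", "data": {
  "rows": [
    {"x":0,"y":0,"z":0.002,"twist":0},
    {"x":0,"y":0,"z":0.001,"twist":0},
    {"x":0,"y":0,"z":0,"twist":0},
    {"x":0,"y":0,"z":0,"twist":0}
  ]
}}

```text
clock: 27.65
tool_pos: [0.4617, -0.2512, 0.0906]
eef_rot: [0.0, 0.785, 0.62, -0.0]
ft_force: [-1.5, 0.3, 5.3]
finger_gap: 0.0007
```

Run:
```python
from strip import *
goto((-.02,.028))
snap("scene","s28",(260,80,370,200),5)
```

```text
clock 27.65 tcp [ 0.4617 -0.2512  0.0906] cas [-0.0175  0.028 ] yaw 76.61 gap 0.0007 F [-1.5  0.3  5.3] -> tool shift [ 0.     -0.0025 -0.    ]
```

View pics/s28.png

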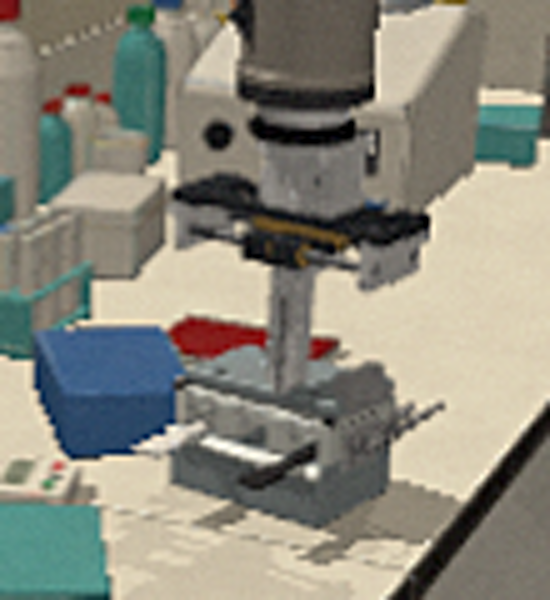

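The lid is on its buffers: 5.3 N at tip height 90.6 mm, which is about 0.026 rad. Next is the bail. I'll rise and turn the tool by 90° so the narrow side of the closed fingers faces the latch.

>>> {"op": "step_arm", "data": {
  "rows": [
    {"x":0,"y":0,"z":-0.02,"twist":0},
    {"x":0,"y":0,"z":-0.03,"twist":0},
    {"x":0,"y":0,"z":-0.03,"twist":0},
    {"x":-0.007,"y":-0.02,"z":-0.02,"twist":0},
    {"x":-0.007,"y":-0.02,"z":0,"twist":0},
    {"x":-0.007,"y":-0.02,"z":0,"twist":6},
    {"x":0,"y":0,"z":0,"twist":7},
    {"x":0,"y":0,"z":0,"twist":7},
    {"x":0,"y":0,"z":0,"twist":7},
    {"x":0,"y":0,"z":0,"twist":7},
    {"x":0,"y":0,"z":0,"twist":7},
    {"x":0,"y":0,"z":0,"twist":7}
  ]
}}

```text
clock: 28.7
tool_pos: [0.3985, -0.2578, 0.1903]
eef_rot: [0.0, 0.97, 0.244, 0.0]
ft_force: [0.4, 0.1, -0.4]
finger_gap: 0.0004
```

>>> {"op": "step_arm", "data": {
  "rows": [
    {"x":0,"y":0,"z":0,"twist":7},
    {"x":0,"y":0,"z":0,"twist":7},
    {"x":0,"y":0,"z":0,"twist":7},
    {"x":0,"y":0,"z":0,"twist":7},
    {"x":0,"y":0,"z":0,"twist":7},
    {"x":0,"y":0,"z":0,"twist":7},
    {"x":0,"y":0,"z":0,"twist":0},
    {"x":0,"y":0,"z":0,"twist":0}
  ]
}}

```text
clock: 29.37
tool_pos: [0.3985, -0.2577, 0.1904]
eef_rot: [0.0, 0.993, -0.115, 0.0]
ft_force: [0.0, -0.0, 1.0]
finger_gap: 0.0006
```

Run:
```python
from strip import *
goto((-.135,0)); print(r.get_state()["joint_positions"].round(2))
P,p,d=snap("wrist","w29",None,1.5); C=cloud(P,d); np.savez("pics/c29.npz",C=C)
for l in "lid_edge keeper lever_tip bail_bar".split():
    for f in r.find_in(l,"wrist")[:3]:
        u,v=map(int,f["uv"]); print(l,np.round(f["uv"],1),round(f["confidence"],2),np.round(C[v,u],3),w2c(C[v,u]).round(3))
```

```text
clock 29.3667 tcp [ 0.3985 -0.2577  0.1904] cas [-0.0776  0.0072] yaw -13.16 gap 0.0006 F [ 0. -0.  1.] -> tool shift [-0.0574  0.0071 -0.    ]
[ 0.71  0.13 -0.29  2.04  0.04  0.98 -1.41]
lid_edge [271.1 116.3] 0.61 [ 0.472 -0.293  0.091] [ 0.002 -0.011]
lid_edge [143.9  18. ] 0.16 [ 0.612 -0.178  0.018] [0.112 0.134]
keeper [264.9 114.6] 0.85 [ 0.475 -0.287  0.089] [ 0.004 -0.004]
lever_tip [263.6 209.3] 0.69 [ 0.378 -0.264  0.086] [-0.096 -0.004]
bail_bar [278.1 213. ] 0.62 [ 0.367 -0.28   0.079] [-0.103 -0.021]
```

View pics/w29.png

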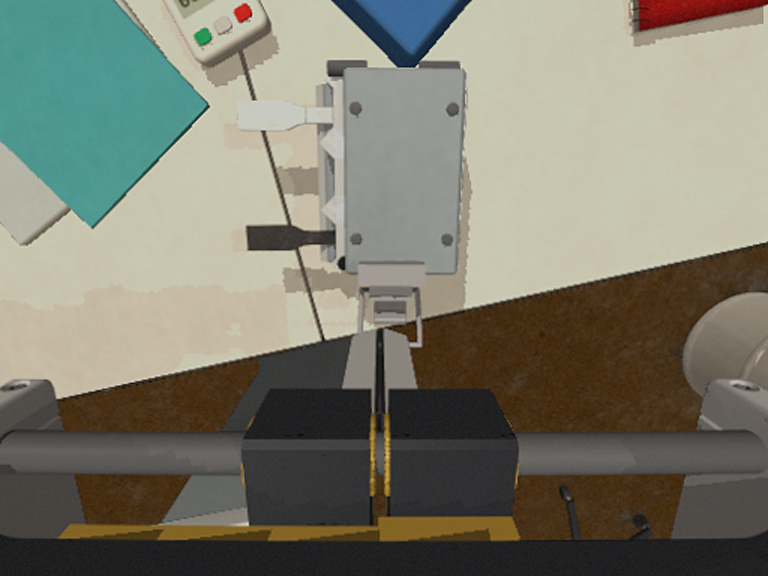

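The lid is shut (upper face ≈ 90 mm). The loop tips out over the lever at (390,320). Moving to the robot's side of it.

>>> {"op": "step_arm", "data": {
  "rows": [
    {"x":-0.014,"y":0.007,"z":0,"twist":0},
    {"x":-0.014,"y":0,"z":0,"twist":0},
    {"x":-0.014,"y":0,"z":0,"twist":0},
    {"x":-0.015,"y":0,"z":0,"twist":0},
    {"x":0,"y":0,"z":0.02,"twist":0},
    {"x":0,"y":0,"z":0.02,"twist":0},
    {"x":0,"y":0,"z":0,"twist":0},
    {"x":0,"y":0,"z":0,"twist":0}
  ]
}}

```text
clock: 30.28
tool_pos: [0.3408, -0.251, 0.1503]
eef_rot: [-0.0, 0.993, -0.116, -0.001]
ft_force: [-0.1, -0.0, 0.7]
finger_gap: -0.0
```

Run:
```python
from strip import *
goto((-.135,0)); print(r.get_state()["joint_positions"].round(2))
P,p,d=snap("wrist","w30",(150,60,380,300),2.5); C=cloud(P,d); np.savez("pics/c30.npz",C=C)
Q=C.reshape(-1,3); q=np.array([w2c(c) for c in Q]); m=(abs(q[:,1])<.035)&(q[:,0]<-.072)&(q[:,0]>-.125)&(Q[:,2]>.05)&(Q[:,2]<.12)
for x0 in np.arange(-.125,-.07,.005):
    k=m&(abs(q[:,0]-x0)<.0025)
    if k.sum()>2: print(x0.round(3),k.sum(),np.percentile(q[k,1],[2,98]).round(3),np.percentile(Q[k,2],[10,50,90]).round(3))
```

```text
clock 30.2833 tcp [ 0.3408 -0.251   0.1503] cas [-0.1353  0.0005] yaw -13.35 gap -0.0 F [-0.1 -0.   0.7] -> tool shift [ 0.0003  0.0005 -0.    ]
[ 0.74  0.09 -0.27  2.19  0.03  0.87 -1.35]
-0.12 108 [-0.022  0.023] [0.091 0.092 0.093]
-0.115 140 [-0.023  0.023] [0.088 0.091 0.092]
-0.11 48 [-0.024  0.023] [0.083 0.085 0.087]
-0.105 83 [-0.024  0.024] [0.078 0.081 0.087]
-0.1 180 [-0.023  0.023] [0.075 0.089 0.09 ]
-0.095 228 [-0.023  0.023] [0.071 0.082 0.087]
-0.09 205 [-0.024  0.023] [0.066 0.075 0.078]
-0.085 178 [-0.023  0.023] [0.06  0.07  0.072]
-0.08 180 [-0.015  0.015] [0.095 0.098 0.099]
-0.075 241 [-0.019  0.018] [0.067 0.095 0.096]
```

View pics/w30.png

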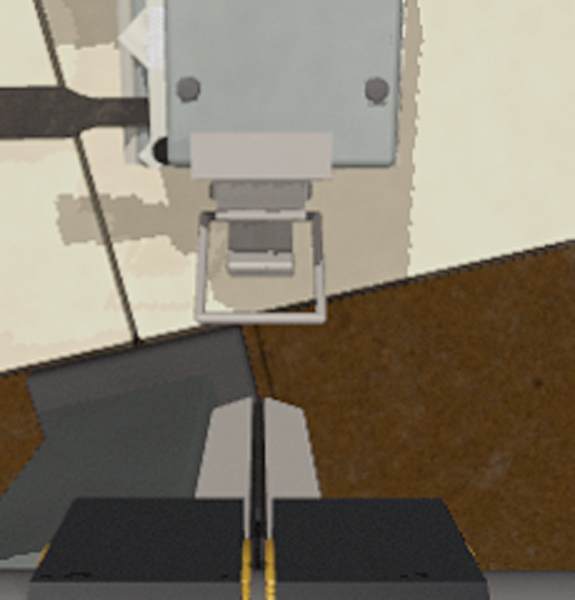

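The picture matches the model: bar at x = -118 mm, top 92.5 mm (crop (262,318)); lever tip at -101 mm; keeper lip about 98 mm high at -81 mm. Lowering the fingers behind the bar.

>>> {"op": "step_arm", "data": {
  "rows": [
    {"x":0,"y":0,"z":0.025,"twist":0},
    {"x":0,"y":0,"z":0.025,"twist":0},
    {"x":0,"y":0,"z":0.014,"twist":0},
    {"x":0,"y":0,"z":0,"twist":0},
    {"x":0,"y":0,"z":0,"twist":0}
  ]
}}

```text
clock: 30.75
tool_pos: [0.3417, -0.2514, 0.0871]
eef_rot: [-0.0, 0.993, -0.116, -0.0]
ft_force: [0.2, 0.3, 0.1]
finger_gap: 0.0002
```

Run:
```python
from strip import *
goto((-.128,0))
```

```text
clock 30.75 tcp [ 0.3417 -0.2514  0.0871] cas [-0.1343  0.0003] yaw -13.37 gap 0.0002 F [0.2 0.3 0.1] -> tool shift [ 0.0063  0.0003 -0.    ]
```

>>> {"op": "step_arm", "data": {
  "rows": [
    {"x":0.0065,"y":0,"z":0,"twist":0},
    {"x":0.006,"y":0,"z":-0.005,"twist":0},
    {"x":0.006,"y":0,"z":-0.0035,"twist":0},
    {"x":0.006,"y":0,"z":-0.0025,"twist":0},
    {"x":0.006,"y":0,"z":-0.002,"twist":0},
    {"x":0.005,"y":0,"z":-0.001,"twist":0},
    {"x":0,"y":0,"z":0,"twist":0}
  ]
}}

```text
clock: 31.33
tool_pos: [0.3774, -0.2598, 0.1008]
eef_rot: [0.0, 0.993, -0.116, 0.001]
ft_force: [-0.5, -0.3, -0.2]
finger_gap: 0.0002
```

Run:
```python
from strip import *
goto((-.09,0))
P,p,d=snap("wrist","w31",(150,60,380,300),2.5); C=cloud(P,d); np.savez("pics/c30.npz",C=C)
Q=C.reshape(-1,3); q=np.array([w2c(c) for c in Q]); m=(abs(q[:,1])<.035)&(q[:,0]<-.062)&(q[:,0]>-.125)&(Q[:,2]>.05)&(Q[:,2]<.12)
for x0 in np.arange(-.125,-.06,.005):
    k=m&(abs(q[:,0]-x0)<.0025)
    if k.sum()>2: print(x0.round(3),k.sum(),np.percentile(q[k,1],[2,98]).round(3),np.percentile(Q[k,2],[10,50,90]).round(3))
```

```text
clock 31.3333 tcp [ 0.3774 -0.2598  0.1008] cas [-0.0977  0.0003] yaw -13.37 gap 0.0002 F [-0.5 -0.3 -0.2] -> tool shift [0.0077 0.0003 0.    ]
-0.095 79 [-0.011  0.012] [0.083 0.084 0.086]
-0.09 456 [-0.011  0.012] [0.076 0.109 0.118]
-0.085 595 [-0.023  0.023] [0.074 0.106 0.107]
-0.08 347 [-0.022  0.022] [0.094 0.098 0.099]
-0.075 282 [-0.015  0.014] [0.095 0.095 0.096]
-0.07 105 [-0.02  0.02] [0.095 0.109 0.111]
-0.065 598 [-0.032  0.028] [0.093 0.11  0.111]
```

View pics/w31.png

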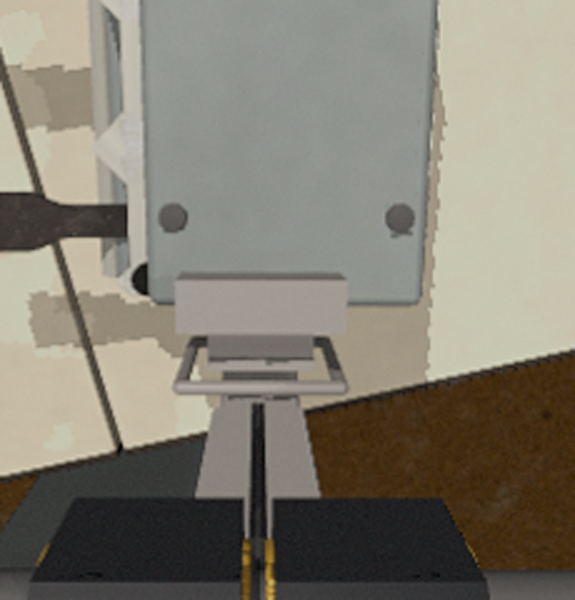

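The bar stands near the top of its arc, x ≈ -87 mm, z ≈ 106 mm. I'll push it on over the lip.

>>> {"op": "step_arm", "data": {
  "rows": [
    {"x":0.004,"y":0,"z":-0.001,"twist":0},
    {"x":0.004,"y":0,"z":0,"twist":0},
    {"x":0.003,"y":0,"z":0,"twist":0},
    {"x":0,"y":0,"z":0,"twist":0},
    {"x":0,"y":0,"z":0,"twist":0}
  ]
}}

```text
clock: 31.8
tool_pos: [0.3867, -0.2621, 0.1012]
eef_rot: [-0.0, 0.993, -0.117, -0.0]
ft_force: [-0.4, 0.8, 0.6]
finger_gap: 0.0002
```

>>> {"op": "step_arm", "data": {
  "rows": [
    {"x":-0.015,"y":0,"z":-0.005,"twist":0},
    {"x":-0.02,"y":0,"z":-0.01,"twist":0},
    {"x":0,"y":0,"z":0,"twist":0},
    {"x":0,"y":0,"z":0,"twist":0}
  ]
}}

```text
clock: 32.13
tool_pos: [0.3522, -0.2542, 0.1168]
eef_rot: [0.0, 0.993, -0.117, 0.0]
ft_force: [-0.2, -0.1, -0.2]
finger_gap: 0.0006
```

```bash
cat > look.py <<'E'
from strip import *
import sys
goto((-.1,0))
P,p,d=snap("wrist",sys.argv[1],(150,60,380,300),2.5); C=cloud(P,d)
Q=C.reshape(-1,3); q=np.array([w2c(c) for c in Q]); m=(abs(q[:,1])<.035)&(q[:,0]<-.062)&(q[:,0]>-.135)&(Q[:,2]>.005)&(Q[:,2]<.12)
for x0 in np.arange(-.13,-.06,.005):
    k=m&(abs(q[:,0]-x0)<.0025)
    if k.sum()>2: print(x0.round(3),k.sum(),np.percentile(q[k,1],[2,98]).round(3),np.percentile(Q[k,2],[10,50,90]).round(3))
k=(abs(q[:,1])>.0175)&(abs(q[:,1])<.0215)&(q[:,0]<-.066)&(q[:,0]>-.13)&(Q[:,2]>.085)&(Q[:,2]<.13)
print("bar sides", k.sum(), np.median(q[k,0]) if k.any() else 0, np.percentile(Q[k,2],[50,95]) if k.any() else 0)
k=(abs(q[:,1])<.03)&(q[:,0]>-.05)&(q[:,0]<.05)&(Q[:,2]>.08)&(Q[:,2]<.1)
if k.sum()>50:
    a=np.polyfit(q[k,0],Q[k,2],1); print("lid slope",a, "z at front -66.5",np.polyval(a,-.0665))
E
python3 look.py w32
```

```text
clock 32.1333 tcp [ 0.3522 -0.2542  0.1168] cas [-1.235e-01 -1.000e-04] yaw -13.43 gap 0.0006 F [-0.2 -0.1 -0.2] -> tool shift [ 0.0235 -0.0001  0.    ]
-0.115 29 [-0.005  0.004] [0.117 0.119 0.12 ]
-0.105 29 [-0.011  0.01 ] [0.086 0.087 0.087]
-0.1 171 [-0.011  0.011] [0.088 0.089 0.09 ]
-0.095 250 [-0.011  0.011] [0.08  0.083 0.087]
-0.09 215 [-0.012  0.011] [0.074 0.076 0.078]
-0.085 86 [-0.022  0.022] [0.06  0.07  0.073]
-0.08 326 [-0.022  0.021] [0.084 0.097 0.099]
-0.075 253 [-0.022  0.022] [0.094 0.095 0.096]
-0.07 453 [-0.022  0.022] [0.103 0.105 0.11 ]
-0.065 560 [-0.033  0.031] [0.092 0.11  0.111]
-0.06 72 [-0.033  0.02 ] [0.094 0.11  0.111]
bar sides 126 -0.07020110479255287 [0.10473353 0.11062224]
lid slope [-0.04323454  0.09015715] z at front -66.5 0.09303224298957329
```

View pics/w32.png

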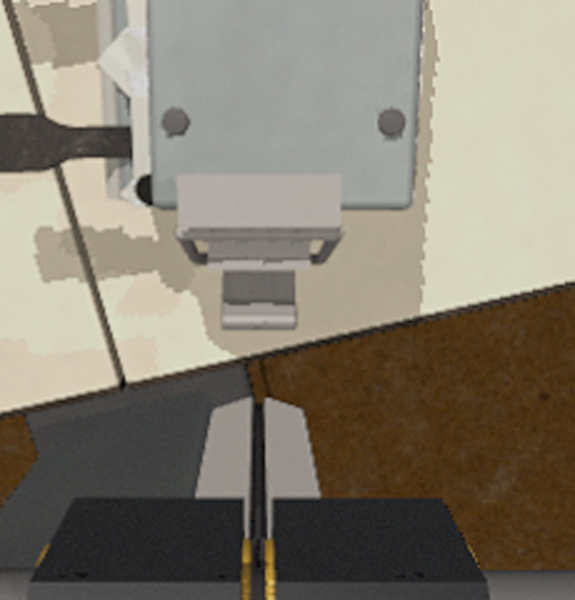

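The loop's bar has dropped behind the lip: x ≈ -71 mm, z ≈ 104 mm, against the back plate, with the lid at 0.043 rad. Now I'll plan the lever's path.

Run:
```python
import numpy as np
pr=None
for f in np.arange(2.45,.2,-.15):
    rr=42 if f>1.7 else 39
    x=-75.5-rr*np.sin(f)-2*np.cos(f); z=56-rr*np.cos(f)+2*np.sin(f)
    t=np.clip((2.3-f)/1.3,0,1); X=x-2-6*t
    print(round(f,2),"C",round(x,1),round(z,1),"TCP",round(X,1),None if pr is None else (round(X-pr[0],1),round(pr[1]-z,1))); pr=(X,z)
```

```text
2.45 C -100.7 89.6 TCP -102.7 None
2.3 C -105.5 85.5 TCP -107.5 (np.float64(-4.7), np.float64(4.2))
2.15 C -109.6 80.7 TCP -112.2 (np.float64(-4.8), np.float64(4.8))
2.0 C -112.9 75.3 TCP -116.2 (np.float64(-4.0), np.float64(5.4))
1.85 C -115.3 69.5 TCP -119.4 (np.float64(-3.2), np.float64(5.8))
1.7 C -116.9 63.4 TCP -121.7 (np.float64(-2.3), np.float64(6.1))
1.55 C -114.5 57.2 TCP -120.0 (np.float64(1.7), np.float64(6.2))
1.4 C -114.3 51.3 TCP -120.4 (np.float64(-0.4), np.float64(5.8))
1.25 C -113.1 45.6 TCP -120.0 (np.float64(0.4), np.float64(5.7))
1.1 C -111.2 40.1 TCP -118.7 (np.float64(1.3), np.float64(5.5))
0.95 C -108.4 34.9 TCP -116.4 (np.float64(2.3), np.float64(5.2))
0.8 C -104.9 30.3 TCP -112.9 (np.float64(3.5), np.float64(4.7))
0.65 C -100.7 26.2 TCP -108.7 (np.float64(4.2), np.float64(4.1))
0.5 C -96.0 22.7 TCP -104.0 (np.float64(4.7), np.float64(3.4))
0.35 C -90.8 20.1 TCP -98.8 (np.float64(5.2), np.float64(2.7))
```

>>> {"op": "step_arm", "data": {
  "rows": [
    {"x":0.008,"y":0,"z":0,"twist":0},
    {"x":0.01,"y":0,"z":0.01,"twist":0},
    {"x":0,"y":0,"z":0.01,"twist":0},
    {"x":0,"y":0,"z":0,"twist":0},
    {"x":0,"y":0,"z":0,"twist":0}
  ]
}}

```text
clock: 32.6
tool_pos: [0.3696, -0.2576, 0.0954]
eef_rot: [-0.001, 0.993, -0.116, -0.001]
ft_force: [-0.3, 0.7, 0.1]
finger_gap: 0.0002
```

```bash
python3 -c "
from h import *
goto((-.104,0))"
```

```text
clock 32.6 tcp [ 0.3696 -0.2576  0.0954] cas [-0.1057  0.0006] yaw -13.37 gap 0.0002 F [-0.3  0.7  0.1] -> tool shift [ 0.0017  0.0006 -0.    ]
```

>>> {"op": "step_arm", "data": {
  "rows": [
    {"x":0,"y":0,"z":0.006,"twist":0},
    {"x":-0.002,"y":0,"z":0.004,"twist":0},
    {"x":-0.004,"y":0,"z":0.005,"twist":0},
    {"x":-0.004,"y":0,"z":0.0055,"twist":0},
    {"x":-0.003,"y":0,"z":0.006,"twist":0},
    {"x":-0.002,"y":0,"z":0.006,"twist":0},
    {"x":0,"y":0,"z":0,"twist":0}
  ]
}}

```text
clock: 33.18
tool_pos: [0.355, -0.2545, 0.063]
eef_rot: [-0.0, 0.993, -0.117, -0.0]
ft_force: [0.1, -0.1, -0.1]
finger_gap: 0.0002
```

```bash
python3 look.py w33
```

```text
clock 33.1833 tcp [ 0.355  -0.2545  0.063 ] cas [-0.1207  0.0003] yaw -13.4 gap 0.0002 F [ 0.1 -0.1 -0.1] -> tool shift [ 0.0207  0.0002 -0.    ]
-0.115 842 [-0.012  0.012] [0.069 0.098 0.116]
-0.11 1090 [-0.011  0.012] [0.063 0.092 0.116]
-0.105 236 [-0.012  0.011] [0.06  0.061 0.062]
-0.1 248 [-0.012  0.011] [0.059 0.06  0.061]
-0.095 245 [-0.012  0.011] [0.059 0.06  0.061]
-0.09 74 [-0.011  0.011] [0.059 0.059 0.061]
-0.085 27 [-0.022  0.022] [0.053 0.054 0.059]
-0.08 545 [-0.021  0.02 ] [0.085 0.096 0.098]
-0.075 487 [-0.021  0.021] [0.093 0.094 0.097]
-0.07 528 [-0.022  0.022] [0.097 0.098 0.109]
-0.065 1038 [-0.033  0.029] [0.091 0.109 0.109]
-0.06 115 [-0.033  0.03 ] [0.091 0.108 0.109]
bar sides 161 -0.0683979860608628 [0.10787036 0.10964239]
lid slope [-0.03458638  0.08952647] z at front -66.5 0.0918264638410802
```

View pics/w33.png

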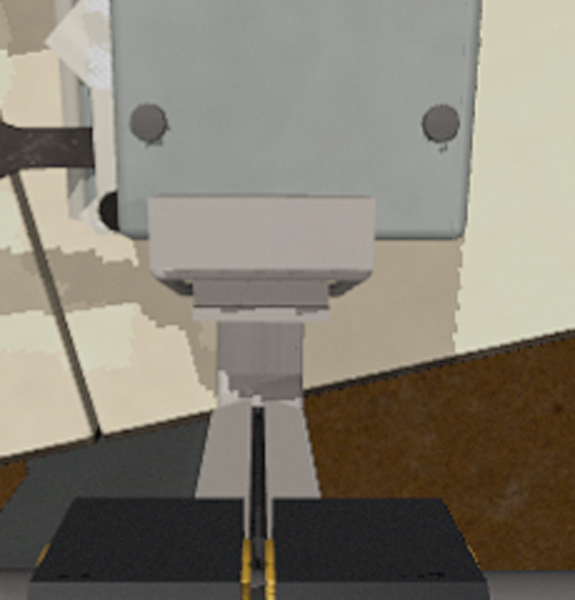

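The lever is now about level and the loop is still behind the lip. Continuing down.

>>> {"op": "step_arm", "data": {
  "rows": [
    {"x":0,"y":0,"z":0.006,"twist":0},
    {"x":0,"y":0,"z":0.006,"twist":0},
    {"x":0.0005,"y":0,"z":0.0055,"twist":0},
    {"x":0.0015,"y":0,"z":0.0055,"twist":0},
    {"x":0,"y":0,"z":0,"twist":0}
  ]
}}

```text
clock: 33.65
tool_pos: [0.3575, -0.255, 0.0398]
eef_rot: [-0.0, 0.993, -0.116, -0.0]
ft_force: [-0.7, 0.6, 0.9]
finger_gap: 0.0005
```

```bash
python3 look.py w34
```

```text
clock 33.65 tcp [ 0.3575 -0.255   0.0398] cas [-0.1181  0.0004] yaw -13.38 gap 0.0005 F [-0.7  0.6  0.9] -> tool shift [ 0.0181  0.0004 -0.    ]
-0.12 7 [-0.     0.002] [0.109 0.109 0.11 ]
-0.115 61 [-0.     0.002] [0.109 0.109 0.11 ]
-0.11 1926 [-0.011  0.012] [0.046 0.077 0.097]
-0.105 213 [-0.011  0.011] [0.042 0.043 0.043]
-0.1 209 [-0.012  0.011] [0.043 0.044 0.046]
-0.095 35 [-0.011  0.011] [0.045 0.046 0.047]
-0.085 3 [-0.001  0.012] [0.093 0.093 0.093]
-0.08 713 [-0.015  0.014] [0.09  0.093 0.094]
-0.075 596 [-0.02  0.02] [0.09  0.091 0.094]
-0.07 583 [-0.022  0.021] [0.095 0.106 0.106]
-0.065 1374 [-0.033  0.028] [0.089 0.105 0.106]
-0.06 173 [-0.033  0.031] [0.088 0.105 0.106]
bar sides 203 -0.0684042832647966 [0.10536593 0.10647243]
lid slope [-0.01172822  0.08802595] z at front -66.5 0.08880587732306582
```

View pics/w34.png

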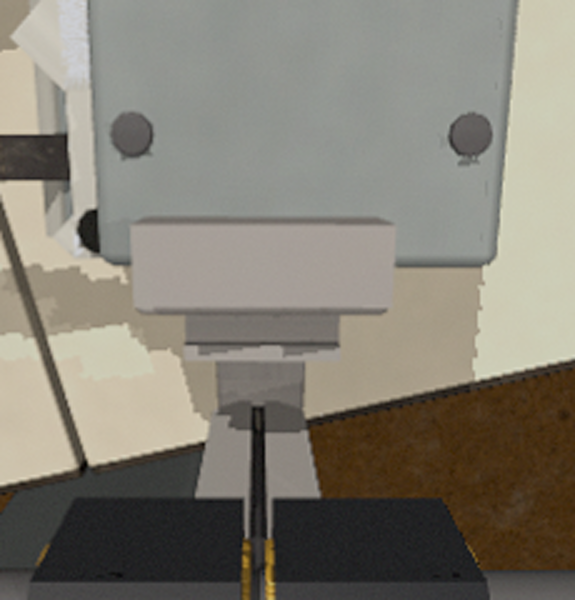

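The lid is already pulled to about 0.012 rad. Pressing the lever home.

>>> {"op": "step_arm", "data": {
  "rows": [
    {"x":0.0023,"y":0,"z":0.0052,"twist":0},
    {"x":0.0035,"y":0,"z":0.0047,"twist":0},
    {"x":0.0042,"y":0,"z":0.0041,"twist":0},
    {"x":0.0047,"y":0,"z":0.0034,"twist":0},
    {"x":0,"y":0,"z":0,"twist":0}
  ]
}}

```text
clock: 34.12
tool_pos: [0.3724, -0.2585, 0.0227]
eef_rot: [-0.0, 0.993, -0.116, -0.0]
ft_force: [-0.7, 0.1, -0.7]
finger_gap: 0.0005
```

>>> {"op": "step_arm", "data": {
  "rows": [
    {"x":0.005,"y":0,"z":0.001,"twist":0},
    {"x":0.002,"y":0,"z":0,"twist":0},
    {"x":0,"y":0,"z":0,"twist":0},
    {"x":0,"y":0,"z":0,"twist":0}
  ]
}}

```text
clock: 34.45
tool_pos: [0.3785, -0.2602, 0.0224]
eef_rot: [-0.0, 0.993, -0.117, -0.0]
ft_force: [-3.6, 1.2, -2.0]
finger_gap: 0.0005
```

```bash
python3 look.py w35; python3 -c "
from h import *
snap('scene','s35',(280,120,370,200),7)"
```

```text
clock 34.45 tcp [ 0.3785 -0.2602  0.0224] cas [-0.0966  0.0002] yaw -13.39 gap 0.0005 F [-3.6  1.2 -2. ] -> tool shift [-0.0034  0.0002  0.    ]
-0.105 21 [-0.001  0.002] [0.114 0.115 0.116]
-0.1 11 [-0.001  0.002] [0.114 0.115 0.115]
-0.095 48 [-0.001  0.002] [0.091 0.092 0.093]
-0.09 161 [-0.002  0.003] [0.082 0.088 0.092]
-0.085 6 [-0.002  0.002] [0.091 0.093 0.093]
-0.08 733 [-0.015  0.014] [0.09  0.092 0.094]
-0.075 99 [-0.014  0.014] [0.09  0.091 0.091]
-0.07 566 [-0.022  0.021] [0.104 0.105 0.106]
-0.065 1533 [-0.032  0.027] [0.104 0.105 0.106]
-0.06 173 [-0.033  0.03 ] [0.088 0.105 0.106]
bar sides 177 -0.06779989274010238 [0.10514115 0.10603138]
lid slope [-0.00618217  0.08781445] z at front -66.5 0.08822556528787523
```

View pics/s35.png

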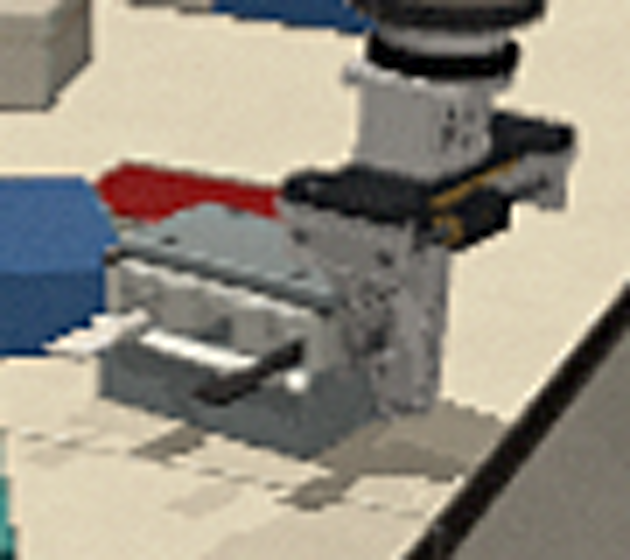

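>>> {"op": "step_arm", "data": {
  "rows": [
    {"x":0.001,"y":0,"z":0,"twist":0},
    {"x":0.001,"y":0,"z":0,"twist":0},
    {"x":0,"y":0,"z":0,"twist":0}
  ]
}}

```text
clock: 34.8
tool_pos: [0.3791, -0.2603, 0.0222]
eef_rot: [-0.0, 0.993, -0.117, -0.001]
ft_force: [-8.5, 2.0, 0.9]
finger_gap: 0.001
```

>>> {"op": "step_arm", "data": {
  "rows": [
    {"x":-0.01,"y":0,"z":0,"twist":0},
    {"x":-0.02,"y":0,"z":-0.01,"twist":0},
    {"x":-0.005,"y":0,"z":-0.03,"twist":0},
    {"x":0,"y":0,"z":-0.04,"twist":0},
    {"x":0,"y":0,"z":-0.04,"twist":0},
    {"x":0,"y":0,"z":-0.03,"twist":0},
    {"x":0,"y":0,"z":0,"twist":0},
    {"x":0,"y":0,"z":0,"twist":0}
  ]
}}

```text
clock: 35.47
tool_pos: [0.3474, -0.2534, 0.1743]
eef_rot: [0.001, 0.993, -0.117, 0.002]
ft_force: [-0.6, 0.1, -0.4]
finger_gap: 0.0002
```

```bash
python3 look.py w36;  python3 -c "
from h import *
snap('scene','s36',(280,120,370,200),7)
snap('top','t36')
P,p,d=snap('wrist','w36f')
C=cloud(P,d).reshape(-1,3); q=np.array([w2c(c) for c in C]); m=(abs(q[:,1])<.012)&(q[:,0]<-.068)&(q[:,0]>-.12)&(C[:,2]>.008)
for x0 in np.arange(-.12,-.065,.004):
    k=m&(abs(q[:,0]-x0)<.002)
    if k.sum()>2: print(x0.round(3),k.sum(),np.percentile(C[k,2],[5,50,95]).round(3))
"
```

```text
clock 35.4667 tcp [ 0.3474 -0.2534  0.1743] cas [-0.1284 -0.0003] yaw -13.42 gap 0.0002 F [-0.6  0.1 -0.4] -> tool shift [ 0.0284 -0.0004  0.0001]
-0.095 18 [-0.01  0.01] [0.018 0.018 0.019]
-0.09 39 [-0.011  0.011] [0.02  0.022 0.023]
-0.08 162 [-0.014  0.014] [0.09  0.093 0.094]
-0.075 211 [-0.021  0.02 ] [0.089 0.091 0.094]
-0.07 217 [-0.022  0.022] [0.093 0.095 0.106]
-0.065 371 [-0.033  0.033] [0.087 0.105 0.106]
-0.06 54 [-0.021  0.029] [0.104 0.105 0.106]
bar sides 66 -0.06922068822083297 [0.10390711 0.10537101]
lid slope [-0.00570819  0.08777799] z at front -66.5 0.0881575867154837
-0.116 60 [0.291 0.292 0.293]
-0.112 2012 [0.292 0.294 0.297]
-0.108 3840 [0.292 0.303 0.307]
-0.104 1364 [0.285 0.292 0.293]
-0.1 1944 [0.277 0.292 0.293]
-0.096 2213 [0.275 0.285 0.292]
-0.092 46 [0.018 0.021 0.022]
-0.088 12 [0.022 0.024 0.024]
-0.08 125 [0.089 0.092 0.094]
-0.076 98 [0.089 0.09  0.091]
-0.072 104 [0.092 0.094 0.094]
-0.068 54 [0.104 0.105 0.106]
```

View pics/w36.png

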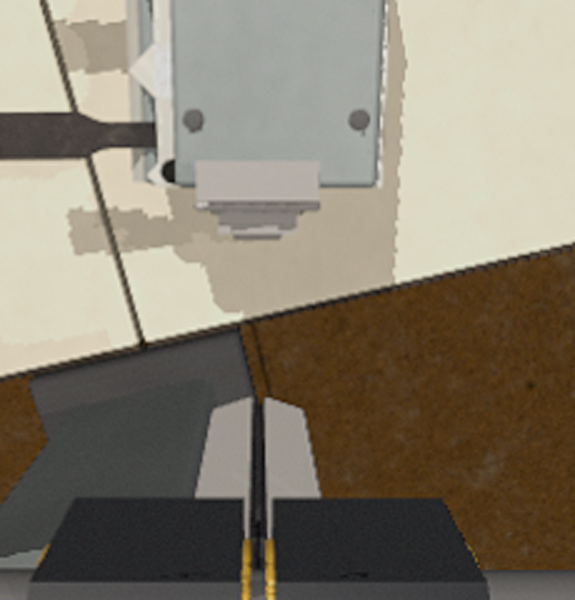

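View pics/s36.png

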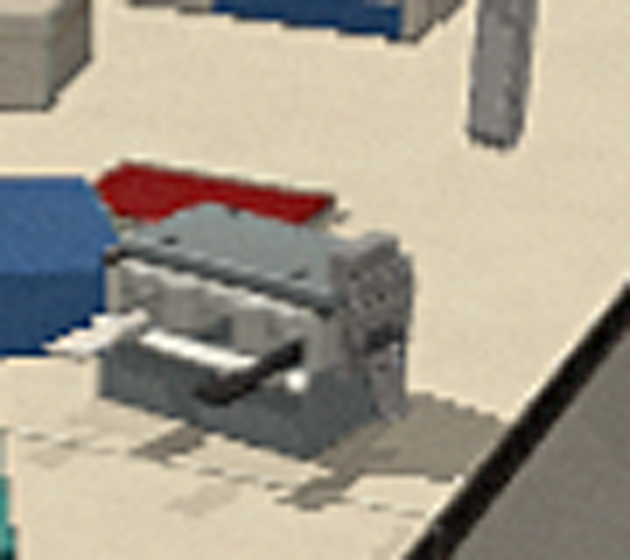

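The lever stays down (tip at x ≈ -93 mm, z ≈ 18 mm; -92 and 17 expected) and the lid slope is 0.006 rad. Last checks: the strip ends, and the whole bench.

Run:
```python
from strip import *
z=np.load("pics/w36f.npz"); P=pose("wrist"); cv2.imwrite("pics/w36g.png",cv2.resize(z["p"],None,fx=1.5,fy=1.5))
for l in ["strip_1_mid"]:
    for c in("top","scene"):
        r.capture(c)
        for f in r.find_in(l,c): print(c,np.round(f["uv"]),round(f["confidence"],2))
```

```text
top [346. 199.] 0.43
scene [314. 174.] 0.61
```

View pics/t36.png

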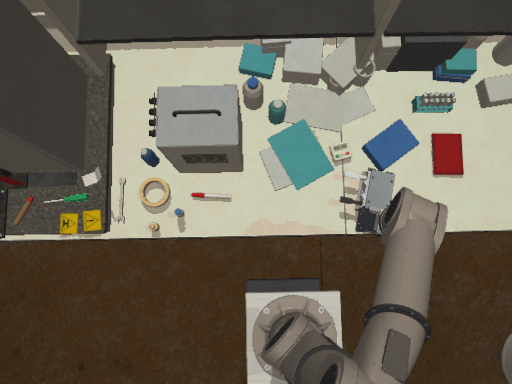

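View pics/w36g.png

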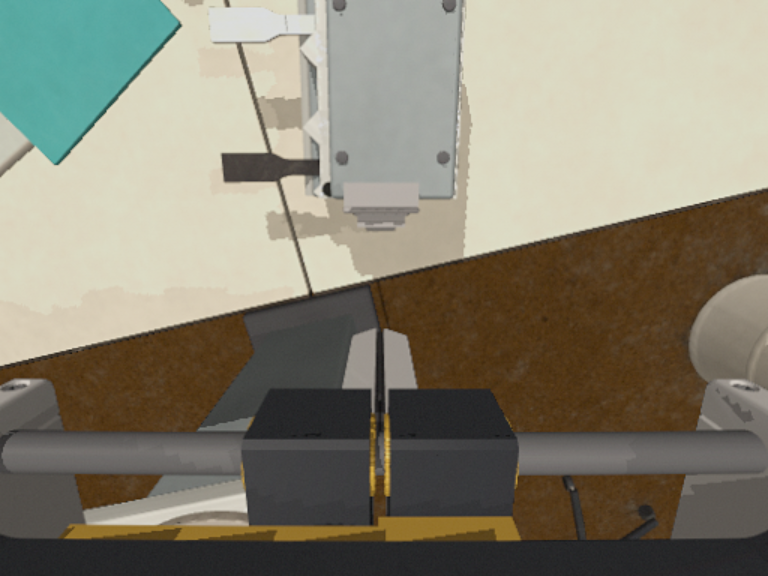

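Run:
```python
from strip import *
P=pose("wrist")
for uv in((209,23),(222,167),(209,8),(210,41),(222,153),(222,181)): print(uv,w2c(onplane(P,(uv[0]/1.5,uv[1]/1.5),.052)).round(4))
C=cloud(P,np.load("pics/w36f.npz")["d"])
for uv in((240,24),(245,167)): print(C[int(uv[1]/1.5),int(uv[0]/1.5)],w2c(C[int(uv[1]/1.5),int(uv[0]/1.5)]))
# block edges: hinge side / lid corners for comparison
```

```text
(209, 23) [0.0449 0.1108]
(222, 167) [-0.045  0.111]
(209, 8) [0.0535 0.11  ]
(210, 41) [0.0344 0.1112]
(222, 153) [-0.0356  0.1101]
(222, 181) [-0.0545  0.1119]
[ 0.53662896 -0.20416002  0.0509818 ] [0.0445477  0.09098359]
[ 0.45076493 -0.17958228  0.05152443] [-0.04466453  0.09521141]
```

Both strip ends are at y = 111 mm, on their channel centres, with tops at 51 to 51.5 mm: home and flat. No third strip is on the bench, nothing else has moved, and the arm is clear. Handing in.

```bash
python3 -c "
from rig import r
print(r.hand_in())"
```

```text
the job is handed in; nothing more can be done
None
```

I loaded both strips that were on the bench, shut and latched the lid, and handed the job in at about 36 s. The hand-in gives no verdict. There was no third strip in the top or scene pictures.

**What I did:** the white strip went into channel 3 and the black one into channel 1, each pushed until the wrist felt the end stop (5–7 N). I then swung the lid shut onto its buffers, pushed the loop over the keeper's lip and pressed the lever down until it stopped (about 8.5 N).

**Last checks:**

| Check | Measured | Expected |
|---|---|---|
| Outer strip ends, cassette y | 111 mm (both) | 112 mm |
| Strip centrelines, cassette x | ±45 mm | ±45 mm |
| Strip tops, height | 51–51.5 mm | 52 mm |
| Lid angle | about 0.006 rad | under 0.018 rad |
| Lever tip with the fingers withdrawn (x, z) | -93, 18 mm | -92, 17 mm |

- **Clear of everything:** the arm is clear of the work, and I saw no bystander moved in the last top view.
- **Not seen directly:** once the lever was down, the keeper mostly hid the loop's bar. That it is seated rests on having seen it drop behind the lip and on the lid being pulled tight afterwards.
- **One mishap:** the first grip on the white strip was too high and tipped it onto its edge. I pushed it flat again with a finger and re-gripped it lower.

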